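# Fit the side arm to the support stand and hang the rinsing pail on it

### The job

Rig the support stand so that the rinsing pail can drain over its dish: push the loose rod, tapered end first, from the stand's left side through the eye of the boss until its grey handle sits against the boss. Then raise the pail's folded wire bail, hang the pail by it on the end of the rod that sticks out over the dish, and leave it hanging still. Do not disturb the glassware and tweezers lying about.

Things in the scene. Friction and masses are not known exactly. Their poses are not given: they have to be found in the camera images.
- stand: Fixed support stand. Origin on the bench straight under the boss's eye; z up, y along the eye's level bore (at x = 0). The rod goes in at the +y end (the left, seen from the robot), moving along -y. Bore height: 192 to 208 mm above the bench, as the boss was clamped by hand; this reading does not tell it (feel or see it). Eye: rigid tube, 29 mm outside, bore 14.4 mm, from y = -22.5 to +22.5 mm.
- column_top (a point): Top of the stand's 12 mm steel column, 228 mm above the bench, on the +x side of the eye (stand x = +36, y = 0 mm). The boss clamps here, with a wing screw reaching to x = +72 mm; over the bore the eye itself is the boss's highest part.
- drip_dish (a point): Middle of the drip dish's top (stand y = -85 mm, 34 mm above the bench). It lies on the stand's grey base plate, 15 mm high, which reaches from stand y = -143 to +47 mm and x = -53 to +77 mm.
- rod_center (a point): Middle of the loose side arm, 193 mm long in all: steel rod, 12 mm thick, with a square grey handle on its +y end; y is its axis. Starts lying on the bench; about 140 g, balanced about 14 mm to the handle's side of here. Pushed home, this point is at stand y = -34 mm. Left alone, part way or home, it stays in the bore but droops up to 4 degrees to its heavier side.
- rod_tip (a point): Tip of the side arm (96.5 mm to the -y side of its middle); the last 6 mm taper from 12 to 7 mm.
- rod_handle (a point): Middle of the side arm's square handle, 18 x 18 mm, 40 mm along the rod (76.5 mm to the +y side of its middle). Its flat inner face, 20 mm towards the tip from here, stops against the boss.
- pail_center (a point): Middle of the loose rinsing pail, half-way up: a perforated steel cup, 68 mm in diameter, 72 mm high, about 200 g, z up. The bail's pivots lie 28 mm above this point on ears at y = +38 and -38 mm. It starts standing on the bench.
- bail_bar (a point): Middle of the straight top bar of the pail's wire bail; the bar is round, 4.4 mm thick, 46 mm long, along y (parallel to the pail's y), 78 mm from the pivots; z points from the pivots to the bar. With the bail upright there are 68 mm between bar and rim.
- bail (a joint): Angle of the bail, rad: 0 upright, +1.8 and -1.8 folded down to its stops; it starts folded down to the pail's -x side (about -1.4 to -1.75), the bar then about 76 mm from the pail's middle, at about the rim's height. It turns with slight friction and roughly stays where it is left.
- beaker: Bystander: small glass beaker, 45 mm wide, 56 mm high, origin under its middle.
- petri: Bystander: petri dish, 61 mm wide, 16 mm high, origin under its middle.
- tweezers: Bystander: blue tweezers, 145 mm long, lying on the bench.
- vial: Bystander: glass vial with a crimp cap, 24 mm wide, 51 mm high, origin under its middle.

How it is judged (in metres and radians):
On the way:
1. the rod is through the eye with its handle against the boss (gap under 3 mm) (x of rod_center in the frame of stand between -0.006 and 0.006 m and z of rod_center in the frame of stand between 0.178 and 0.222 m and angle between the y axis of rod_center and the y axis of stand, either way round below 0.12 rad and y of rod_center in the frame of stand between -0.04 and -0.031 m), for 0.2 s.
At the end, for the whole second after the job is handed in: The rod is through the eye, in line with the bore, its handle within 5 mm of the boss; the pail hangs by the upright bail's bar on top of the rod's end over the dish, clear of the dish, within 17 degrees of upright and hardly swinging (under 80 mm/s); all released (x of rod_center in the frame of stand between -0.006 and 0.006 m and z of rod_center in the frame of stand between 0.178 and 0.222 m and angle between the y axis of rod_center and the y axis of stand, either way round below 0.12 rad and y of rod_center in the frame of stand between -0.04 and -0.029 m and z of bail_bar in the frame of stand between 0.182 and 0.225 m and x of bail_bar in the frame of stand between -0.023 and 0.023 m and y of bail_bar in the frame of stand between -0.128 and -0.028 m and height (world z) of pail_center above 0.07 m and angle between pail_center's own z axis and vertical below 0.3 rad and angle between bail_bar's own z axis and vertical below 0.35 rad and linear speed of pail below 0.08 m/s and angular speed of pail below 0.9 rad/s and linear speed of rod below 0.02 m/s); the robot touches nothing.
It fails at once if a bystander is pushed more than 20 mm (distance of any of beaker, petri, tweezers, vial from where it was at the start of the episode above 0.02 m).
It also fails if it takes over 72 s, if anything falls off the work surface, if the arm or the gripper's body presses on something with over 40 N, if the wrist force passes 120 N, or if a joint passes its speed limit or range.

### The arm

A 6-joint arm with a two-finger parallel gripper is mounted at the origin on a cart in front of the work surface, level with it; the furniture and walls round the work are solid. World frame = base frame: x ahead of the robot, y to its left, z up, the work surface at z = 0. Lengths are in mm, angles in degrees, forces in N, time in s.
With the tool pointing down it reaches from about 350 to 850 mm from the base axis. Payload 8.1 kg.
Tool frame: the origin (TCP) lies midway between the tips of the shut fingers; the grasp point (between the pads) lies 19 mm behind it (r.grasp_offset is the distance from the TCP to the grasp point, in mm); z points along the fingers, x is the direction in which the jaws open and shut, and the axes are right-handed (so a half turn about z gives the same grasp; the last joint's range is limited). The gripper opens to 85 mm and grips with 20 to 120 N. Pads are 22 mm wide; open, the fingers measure 114 mm over their backs; the gripper's body (76 mm by 85 mm) begins 54 mm behind the grasp point. The pads swing forward as they close: fully open they stand 13 mm farther back than shut.
Start: joints at [61.341, 7.471, 85.268, -0, 87.261, -4.893], TCP at [241.784, 549.132, 231.292] pointing down, gripper open.
Joint ranges: [-169.43, 169.43], [-51.17, 129.36], [1.28, 143.12], [-76.62, 256.62], [0, 156.53], [-152.29, 152.29]. Speed limits (degrees/s): [136.94, 136.94, 159.86, 180, 180, 180].

### API

Orientations are given as [roll, pitch, yaw] about the fixed x, y, z axes, in that order (R = Rz(yaw) Ry(pitch) Rx(roll)).
In Python, from bench import r, optics, hand_in gives the robot as it stands.
- The arm moves only by the shell command python3 -m pendant 'ROWS' [FORCE]. ROWS is JSON, a list of rows, each a list of 5 numbers: the opening, from 0 (shut) to 1 (fully open), then the shift along the tool's x, y, z in mm, then the turn about the tool's z in degrees. A call has 1 to 10 rows; each row shifts and turns the commanded pose from where the row before left it, along the tool's axes as they then stand; what a row does not reach is not made up. A row lasts 1/10 s, in which the tool goes at most 50 mm and 8.59 degrees, less where a joint would pass 70% of its speed; a pose out of reach is approached as far as the arm can. A call with a gripper value outside its range is refused whole. The fingers move at their own pace and stop on an object; FORCE is the grip in N (left out, the last holds). Time passes only in rows, so rows that do not move let the fingers close. It gives the time, the measured TCP pose, the force and the opening at its end, in the units of the state.
- r.sense(): the state, without advancing time (a new reading comes with each control period).
- optics.snapshot(name): name is "scene" or "top" or "wrist"; returns (picture, depth): 400x640x3 uint8, blue, green, red; 400x640 float32, mm along the optical axis (not along the pixel's ray), 0 where there is no reading.
- optics.camera_params(name): a dict with "camera_matrix" (3x3 intrinsics, pixels), "k1" (the pictures are not rectified: a ray, as slopes to the right and down, at radius r is drawn at 1 + k1 r^2 times it, then the intrinsics apply), "eye" and "orientation" of the camera in the world. Camera axes: x right, y down, z forward; pixel columns grow to the right and rows downward; lengths in mm; the calibration is good to about 2 mm. A picture is of the moment at which its call begins: read the wrist's pose just before it. camera_params takes no time and is no camera call; for the wrist camera it gives the pose at the moment of the call.
- hand_in(): hands the job in, once; it reports no verdict.
Trained networks look in the newest picture that a camera, given by its name, has taken for a name from the list of things; names that differ only in an ending like _2 or _b are one class to them, and where a whole thing is asked for, a point or a joint stands for the part that bears it (a point fixed in the world has none). Each returns a list of dicts, best first, with "score" (0 to 1); they miss things now and then, are a little off and sometimes report something else, mostly with a low value. They report only what shows in the picture. A call takes as long as a camera call.
- optics.search_frame(camera, query): "at" ([x, y, z] in mm, in world coordinates, good to about 4 mm: the middle of the surface that is visible of it).
The state is a dict: "time": time; "joint_pos": joint angles; "qd": joint speeds; "joint_efforts": joint torques, N m; "tool_pos": TCP position; "tcp_rot": TCP orientation; "ft_force": force on the tool from outside, world axes, zero at the start; "wrist_torque": the same for the moment, N m; "finger_gap": finger opening in mm.
Only numpy, scipy, OpenCV 4.12 (cv2) and the standard library are available. Lean on these libraries where they do the work, as an engineer would, in place of code of your own. Each camera call takes 0.05 s, during which the arm holds its last target. There are 200 camera calls.

## Working session

There is one attempt and no reset: what is moved stays moved. The work goes in short steps, Python scripts to look and compute and a shell command to move; the robot and the scene stay as the last step left them, time stands still between calls to the robot, and variables do not carry over. Pictures are saved under pics/ and viewed, about 8 in all and at most 12, crops included, and the job is handed in when it is done.

```bash
ls; mkdir -p pics
cat > h.py <<'E'
import numpy as np, cv2
from bench import r, optics, hand_in
def snap(n, f=None):
    P=optics.camera_params(n); im,d=optics.snapshot(n)
    if f: cv2.imwrite('pics/'+f,im)
    return im,d,P
def ori(P):
    o=np.array(P['orientation'],float)
    if o.shape==(3,3): return o
    from scipy.spatial.transform import Rotation as R
    return R.from_euler('xyz',o,degrees=True).as_matrix()
def cloud(d,P):
    h,w=d.shape; K=np.array(P['camera_matrix'],float); k=P['k1']
    u,v=np.meshgrid(np.arange(w),np.arange(h))
    p=cv2.undistortPoints(np.stack([u,v],-1).reshape(-1,1,2).astype(np.float64),K,np.array([k,0,0,0,0.])).reshape(h,w,2)
    c=np.dstack([p,np.ones((h,w))])*d[...,None]
    return c@ori(P).T+np.array(P['eye'])
E
python3 - <<'E'
from h import *
print(r.sense())
for n in ['scene','top']:
    im,d,P=snap(n,n+'0.png'); print(n,P)
    for q in ['stand','column_top','drip_dish','rod_center','rod_tip','rod_handle','pail_center','bail_bar','beaker','petri','tweezers','vial']:
        for x in optics.search_frame(n,q)[:2]: print(q,np.round(x['at']),round(x['score'],2))
E
```

```text
pics
{'time': 0.0, 'joint_pos': array([ 6.13404080e+01,  7.51336696e+00,  8.53304786e+01,  9.17334586e-04,
        8.72603133e+01, -4.89508873e+00]), 'qd': array([ 0.0762633 ,  0.00439391,  0.05725865, -0.00051832, -0.11963894,
       -0.0606673 ]), 'joint_efforts': array([-1.54377653e-03, -5.69429398e+01, -5.00535822e+01, -3.72779768e-04,
        1.56655954e-02,  3.76778485e-05]), 'tool_pos': array([241.51720482, 548.64648009, 230.25107634]), 'tcp_rot': array([-1.79990199e+02,  1.03700804e-01,  6.62354609e+01]), 'ft_force': array([0.3765318 , 0.33840114, 1.25620365]), 'wrist_torque': array([ 0.04042495, -0.01181117, -0.00152372]), 'finger_gap': 85.51357142840226}
scene {'camera_matrix': array([[375.52893342,   0.        , 317.74763307],
       [  0.        , 375.52893342, 194.37204775],
       [  0.        ,   0.        ,   1.        ]]), 'k1': 0.01974497094603839, 'eye': array([ 168.80638288,  632.03747263, 1073.79961163]), 'orientation': array([-139.73484746,   -0.75057399, -144.49370767])}
stand [540. 256.  16.] 0.79
column_top [542. 259.  20.] 0.85
drip_dish [544. 261.  15.] 0.6
[... 346 characters left out ...]
   , 314.95523099],
       [  0.        , 495.83461951, 192.45595415],
       [  0.        ,   0.        ,   1.        ]]), 'k1': -0.009835278885155811, 'eye': array([ 480.0113233 ,  -24.38188491, 1623.84540392]), 'orientation': array([-176.68692984,   -0.3624233 ,  -90.16743302])}
stand [560. 227.  14.] 0.92
column_top [ 489. -233.   13.] 0.74
drip_dish [561. 230.  16.] 0.86
rod_center [ 487. -228.   17.] 0.55
rod_tip [ 488. -232.   13.] 0.74
rod_tip [495. -82.  60.] 0.27
rod_handle [ 487. -232.   13.] 0.51
pail_center [549. -62.   4.] 0.56
pail_center [498. -83.  60.] 0.27
bail_bar [548. -62.   3.] 0.41
petri [740. 186.   3.] 0.45
tweezers [676. 346.   7.] 0.43
vial [ 574. -347.   48.] 0.4
```

View pics/scene0.png

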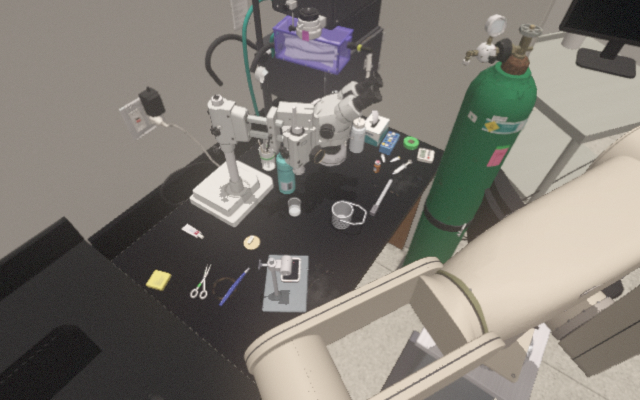

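View pics/top0.png

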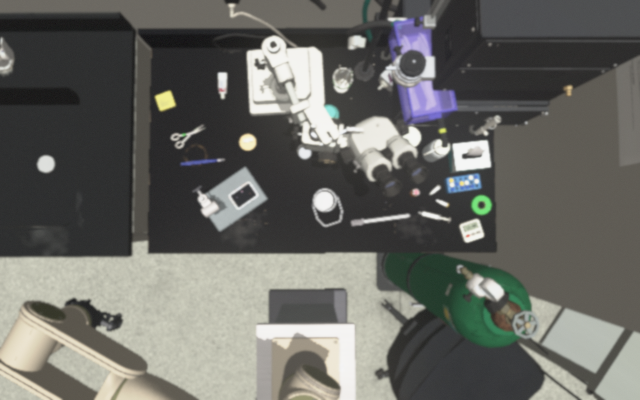

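The scene view shows the stand at (285,280), pail at (342,215) with its bail to the right, and the rod at (382,195). In the top view the plate centre is at (233,200) with the boss at (207,202), the rod runs (355,221)–(410,215) with its handle on the left, and the pail is at (323,202). The microscope head hangs over the area behind the pail.

Run:
```python
from h import *
im,d,P=snap('top'); C=cloud(d,P); 
# max-height map over work area
b={}
C2=C[d>0]
im2,d2,P2=snap('scene'); C3=cloud(d2,P2)[d2>0]
A=np.vstack([C2])
print('y: ',list(range(400,-420,-40)))
for x in range(400,800,40):
    row=[]
    for y in range(400,-420,-40):
        m=(abs(A[:,0]-x)<20)&(abs(A[:,1]-y)<20)&(A[:,2]<700)
        row.append(int(A[m,2].max()) if m.any() else -1)
    print(x,row)
P=optics.camera_params('wrist');print(P)
# stand plate
m=(abs(C[...,2]-15)<7)&(abs(C[...,0]-560)<130)&(abs(C[...,1]-228)<130)&(d>0)
pts=C[m][:,:2].astype(np.float32); print(len(pts),cv2.minAreaRect(pts))
cv2.imwrite('pics/topc.png',cv2.resize(im[150:250,180:480],None,fx=2.6,fy=2.6,interpolation=cv2.INTER_CUBIC))
```

```text
y:  [400, 360, 320, 280, 240, 200, 160, 120, 80, 40, 0, -40, -80, -120, -160, -200, -240, -280, -320, -360, -400]
400 [8, 6, 10, 10, 9, 9, 9, 8, 12, 10, 9, 10, 11, 10, 12, 11, 10, 11, 571, 573, 11]
440 [8, 8, 11, 17, 16, 8, 13, 10, 11, 12, 12, 11, 10, 12, 11, 9, 7, 13, 10, 10, 7]
480 [12, 9, 19, 210, 23, 17, 9, 8, 8, 10, 9, 69, 65, 65, 26, 23, 23, 19, 20, 15, 22]
520 [8, 8, 21, 218, 217, 32, 24, 9, 10, 8, 8, 76, 79, 67, 8, 438, 9, 10, 14, 13, 22]
560 [10, 17, 206, 233, 36, 38, 37, 22, 8, 9, 10, 80, 80, 71, 11, 468, 461, 446, 9, 57, 14]
600 [8, 9, 10, 201, 25, 33, 34, 7, 13, 12, 11, 78, 72, 14, 423, 455, 466, 468, 447, 49, 8]
640 [9, 8, 7, 6, 23, 25, 23, 10, 9, 8, 8, 297, 331, 353, 421, 420, 439, 442, 503, 2, 8]
680 [11, 18, 18, 13, 7, 11, 8, 10, 8, 298, 356, 426, 428, 364, 390, 406, 423, 420, 504, 187, 192]
720 [12, 8, 13, 9, 11, 16, 14, 9, 10, 323, 425, 444, 427, 408, 404, 368, 530, 530, 529, 527, 151]
760 [13, 13, 10, 9, 10, 22, 21, 8, 11, 427, 429, 427, 417, 280, 340, 355, 554, 699, 699, 699, 699]
{'camera_matrix': array([[310.47142692,   0.        , 323.90194172],
       [  0.        , 310.47142692, 198.56404641],
       [  0.        ,   0.        ,   1.        ]]), 'k1': 0.006361922189674659, 'eye': array([176.30136652, 580.37524862, 373.96371   ]), 'orientation': array([1.63760121e+02, 6.74491086e-02, 6.61854538e+01])}
1792 ((558.2154541015625, 227.7134246826172), (259.4198913574219, 251.13690185546875), 89.83321380615234)
```

```bash
cat >> h.py <<'E'
def go(x,y,z,yaw=None):
    "print shift in tool axes + turn about tool z from current measured pose"
    s=r.sense(); p=s['tool_pos']; a0=s['tcp_rot'][2]; a=np.radians(a0)
    d=np.array([x,y,z])-p
    t=0 if yaw is None else -((yaw-a0+180)%360-180)
    print('shift',np.round([d[0]*np.cos(a)+d[1]*np.sin(a), d[0]*np.sin(a)-d[1]*np.cos(a), -d[2]],1),'turn',round(t,1),'from',np.round(p,1),round(a0,2))
E
python3 -c "
from h import *
go(480,340,290,30)"
```

```text
shift [-95.4 302.3 -58.7] turn 36.2 from [241.8 549.1 231.3] 66.24
```

View pics/topc.png

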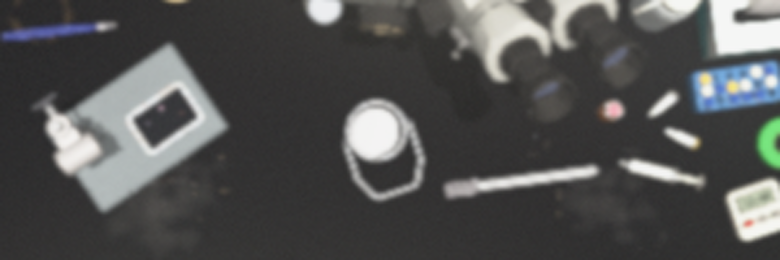

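The crop shows the rod with its handle at (460,188) and tip at (597,171), the pail's bail folded downwards (near side), the stand's eye at (75,155) and the column and wing screw behind it. The vial at (612,110) is clear of the rod. I'll move over the stand to view it.

```bash
python3 -m pendant '[[1,-12,38,-8,0],[1,-12,38,-8,0],[1,-12,38,-8,0],[1,-12,38,-8,0],[1,-12,38,-8,0],[1,-12,38,-8,0],[1,-12,38,-6,0],[1,-11,36,-5,0],[1,0,0,0,8],[1,0,0,0,8]]' && python3 -m pendant '[[1,0,0,0,8],[1,0,0,0,8],[1,0,0,0,4],[1,0,0,0,0],[1,0,0,0,0]]'
python3 - <<'E'
from h import *
im,d,P=snap('wrist','w1.png'); C=cloud(d,P); np.save('w1.npy',C); print(r.sense()['tool_pos'],r.sense()['tcp_rot'],P['eye'])
for q in ['stand','drip_dish','column_top']:
    for x in optics.search_frame('wrist',q)[:2]: print(q,np.round(x['at']),round(x['score'],2))
E
```

```text
time: 2.4
tool_pos: [481.1, 339.3, 290.5]
tcp_rot: [180.0, -0.0, 49.8]
ft_force: [-0.5, -1.0, 0.9]
finger_gap: 85.4
time: 2.9
tool_pos: [479.9, 340.5, 290.3]
tcp_rot: [-180.0, 0.0, 30.4]
ft_force: [-0.2, 0.3, 0.4]
finger_gap: 85.5
[479.88344312 340.48409223 290.28775453] [-1.79999467e+02  1.13870505e-03  3.03576512e+01] [443.53257559 404.42663529 432.97037658]
stand [532. 268.  14.] 0.63
drip_dish [538. 270.  13.] 0.85
column_top [536. 274.  16.] 0.55
```

View pics/w1.png

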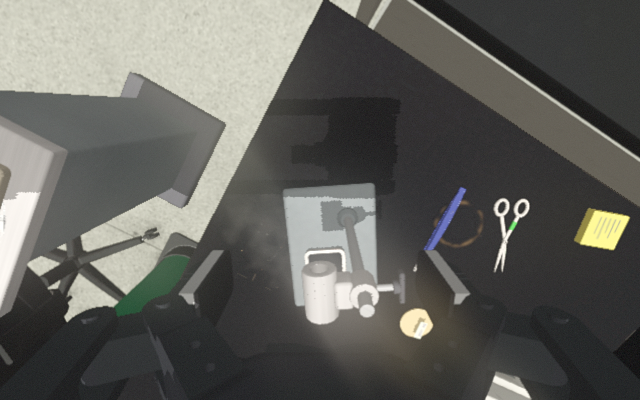

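The wrist view shows the eye tube at (320,265)–(320,322), the column top at (366,310), the wing screw at (402,288), and plate corners at (285,188) and (375,184). The image's up direction is stand +y.

Run:
```python
from h import *
from scipy.optimize import least_squares
C=np.load('w1.npy')
S=C[255:330,295:345].reshape(-1,3); S=S[(S[:,2]>180)&(S[:,2]<235)]
def res(q,S):
    cx,cy,th,zc=q; n=np.array([np.cos(th),np.sin(th)])   # n = stand x dir; axis dir (-sin,cos)
    u=(S[:,:2]-[cx,cy])@n
    return np.hypot(u,S[:,2]-zc)-14.5
f=least_squares(lambda q:np.r_[res(q,S),],[526,264,np.radians(30),200],loss='soft_l1')
cx,cy,th,zc=f.x; ax=np.array([-np.sin(th),np.cos(th)]); v=(S[:,:2]-[cx,cy])@ax
g=np.abs(f.fun)<1.5; print(len(S),g.sum(),f.x,np.degrees(th),np.percentile(v[g],[0,1,2,50,98,99,100]),'resid',np.std(f.fun[g]),'top z',np.percentile(S[g,2],98))
mid=(np.percentile(v[g],1)+np.percentile(v[g],99))/2; print('origin',np.array([cx,cy])+mid*ax)
# plate: use points z~15
A=C.reshape(-1,3); m=(abs(A[:,2]-15)<4)&(np.hypot(A[:,0]-530,A[:,1]-268)<170)
Q=A[m][:,:2]; R=(Q-[cx,cy]); X=R@np.array([np.cos(th),np.sin(th)]);Y=R@ax
print(len(Q),'X',np.percentile(X,[.5,2,50,98,99.5]),'Y',np.percentile(Y,[.5,2,50,98,99.5]))
print('bench z',np.median(A[(abs(A[:,2])<12)&(A[:,1]>250)&(A[:,0]>450)][:,2]))
```

```text
2300 1575 [6.56037693e+02 5.91167920e+01 5.76022002e-01 1.97635590e+02] 33.00362964848084 [231.05191122 232.08942412 232.7664459  256.13111092 275.7470082
 276.01873921 276.56162477] resid 0.694532545595592 top z 212.5080724987068
origin [517.65642602 272.17570702]
6260 X [-52.71428062 -50.83368844   4.95696486  75.4125846  166.19463436] Y [117.85532908 135.37825981 245.94799411 298.84974558 300.42971221]
bench z -0.08254854360922081
```

```bash
python3 -c "
from h import *
go(465,-95,230,7)"
```

```text
shift [-232.6  368.5   60.3] turn 23.3 from [479.9 340.5 290.3] 30.3
```

```bash
python3 -m pendant '[[1,-23,37,0,0],[1,-23,37,0,0],[1,-23,37,0,0],[1,-23,37,0,0],[1,-23,37,10,0],[1,-23,37,10,0],[1,-23,37,10,0],[1,-23,37,10,0],[1,-24,37,10,0],[1,-24,36,10,0]]' && python3 -m pendant '[[1,0,0,0,8],[1,0,0,0,8],[1,0,0,0,7],[1,0,0,0,0],[1,0,0,0,0]]'
python3 - <<'E'
from h import *
im,d,P=snap('wrist','w2.png'); C=cloud(d,P); np.save('w2.npy',C); print(r.sense()['tool_pos'],r.sense()['tcp_rot'],P['eye'])
for q in ['rod_center','rod_handle','rod_tip','pail_center','bail_bar']:
    for x in optics.search_frame('wrist',q)[:2]: print(q,np.round(x['at']),round(x['score'],2))
E
```

```text
time: 4.1
tool_pos: [465.0, -96.9, 230.2]
tcp_rot: [180.0, -0.0, 30.3]
ft_force: [1.1, -0.1, 0.2]
finger_gap: 85.8
time: 4.6
tool_pos: [465.3, -95.1, 230.4]
tcp_rot: [180.0, -0.0, 7.5]
ft_force: [1.0, -0.2, 0.9]
finger_gap: 85.1
[465.27659509 -95.06034376 230.35469699] [ 1.79993052e+02 -4.88138987e-03  7.46160171e+00] [455.6124085  -22.01039069 373.04773378]
rod_center [ 484. -215.   15.] 0.83
rod_handle [ 488. -213.   11.] 0.89
rod_tip [ 482. -212.   11.] 0.61
pail_center [556. -64.  49.] 0.93
bail_bar [495. -80.  60.] 0.97
```

View pics/w2.png

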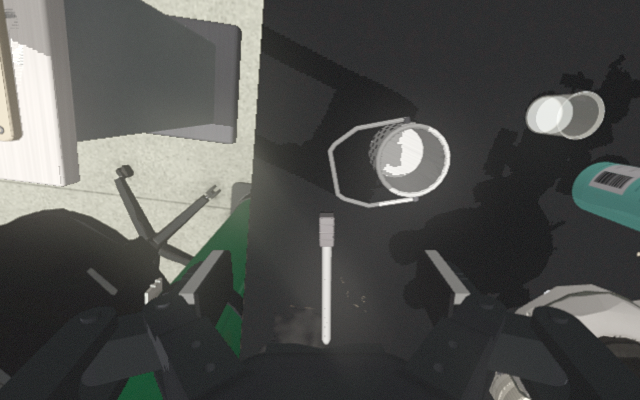

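The wrist view shows the rod from its handle end (326,213) to its tip (326,343). The pail's rim centre is about (413,160), the bail bar about (334,168) and the ears about (407,121) and (415,200). I'll measure both.

Run:
```python
from h import *
C=np.load('w2.npy')
S=C[208:348,312:341].reshape(-1,3); S=S[(S[:,2]>5)&(S[:,2]<30)]
xy=S[:,:2]; c=xy.mean(0); u,s,v=np.linalg.svd(xy-c,full_matrices=False); a=v[0]*np.sign(v[0,1])
t=(xy-c)@a; w=(xy-c)@np.array([a[1],-a[0]])
hi,lo=np.percentile(t,[99.8,.2]); print('rod len',hi-lo,'n',len(S),'yaw',np.degrees(np.arctan2(-a[0],a[1])))
hd=(t>hi-38); rd=(t<hi-45)
print('handle mid',c+a*(hi-20),'meanw h',w[hd].mean(),'rod',w[rd].mean(),'widths',np.ptp(np.percentile(w[hd],[1,99])),'ztop',np.median(S[hd,2]),np.median(S[rd,2]))
q=np.polyfit(t[rd],w[rd],1);print('rod-only yaw',np.degrees(np.arctan2(-a[0],a[1]))+np.degrees(q[0]), 'axis at handle',np.polyval(q,hi-20))
# bail bar
B=C[130:205,325:345].reshape(-1,3); B=B[(B[:,2]>45)&(B[:,2]<95)]
print('bail pts',len(B))
R=C[110:210,360:455].reshape(-1,3); R=R[(R[:,2]>69)&(R[:,2]<82)]
(c2,rad)=cv2.minEnclosingCircle(R[:,:2].astype(np.float32)); print('rim',c2,rad,len(R), 'median ctr',np.median(R,0))
c2=np.array(c2)
# wire: all pts 50<z<90 around, dist >40 from rim centre
W=C[100:215,320:410].reshape(-1,3); D=W[:,:2]-c2; W=W[(W[:,2]>45)&(W[:,2]<95)&(np.hypot(*D.T)>40)]
D=W[:,:2]-c2; print(len(W)); far=np.hypot(*D.T)
# bar direction: minimize: fit bar points = those with projection far
best=None
for yaw in np.radians(np.arange(-20,40,.5)):
    n=-np.array([np.cos(yaw),np.sin(yaw)]); pr=D@n; mx=np.percentile(pr,99); k=pr>mx-5
    y=D@np.array([-n[1],n[0]]); sc=k.sum()
    if best is None or sc>best[0]: best=(sc,np.degrees(yaw),mx,W[k].mean(0),np.percentile(y[k],[2,98]))
print(best)
```

```text
rod len 191.0384800062002 n 1299 yaw 7.252055402715085
handle mid [ 476.88919351 -166.68021598] meanw h -0.061755658921559875 rod 0.05107488086629643 widths 17.37042188273054 ztop 18.284060048186234 12.672608425802594
rod-only yaw 7.408561540768088 axis at handle 0.3039727788117521
bail pts 317
rim (547.4672241210938, -60.37358856201172) 36.873722076416016 1161 median ctr [550.15195641 -57.82482952  72.61677818]
879
(np.int64(221), np.float64(17.0), np.float64(80.08420255956513), array([472.98572341, -83.35151485,  60.12080629]), array([-25.21218404,  26.49238454]))
```

```bash
python3 -c "
from h import *
go(476.9,-166.7,3,7.4)"
```

```text
shift [  2.4  72.6 227.3] turn -0.1 from [465.3 -95.  230.3] 7.31
```

```bash
python3 -m pendant '[[0.6,1,36,20,0],[0.6,1,36,40,0],[0.6,0,0,45,0],[0.6,0,0,45,0],[0.6,0,0,40,0],[0.6,0,0,25,0],[0.6,0,0,12,0],[0.6,0,0,0,0]]' && python3 -m pendant '[[0,0,0,0,0],[0,0,0,0,0],[0,0,0,0,0],[0,0,0,0,0],[0,0,0,0,0],[0,0,0,0,0],[0,0,0,0,0],[0,0,0,0,0]]' 100
```

```text
time: 5.7
tool_pos: [474.6, -163.2, 4.6]
tcp_rot: [-179.9, 0.2, 7.3]
ft_force: [0.1, 0.9, 0.2]
finger_gap: 51.1
time: 6.5
tool_pos: [477.7, -164.5, 8.5]
tcp_rot: [179.9, -0.2, 7.2]
ft_force: [-1.7, 1.5, 6.5]
finger_gap: 14.8
```

```bash
python3 -m pendant '[[0,0,0,0,0],[0,0,0,0,0],[0,0,0,-5,0],[0,0,0,-25,0],[0,0,0,-25,0],[0,0,0,0,0]]'
python3 - <<'E'
from h import *
im,d,P=snap('wrist','w3.png'); cv2.imwrite('pics/w3c.png',im[150:400,200:480]); print(r.sense()['tool_pos'])
E
```

```text
time: 7.1
tool_pos: [478.9, -165.1, 65.8]
tcp_rot: [179.8, -0.4, 7.2]
ft_force: [0.2, -0.6, -0.4]
finger_gap: 14.9
[ 477.86314956 -164.70587599   63.84272646]
```

View pics/w3c.png

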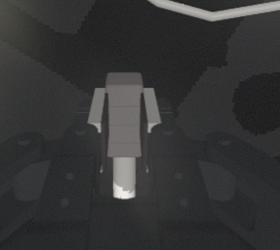

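The crop shows the handle held squarely between the fingers at (125,125), with the rod running away below it at (124,175). I'll measure how it sits in the grip.

```bash
cat >> h.py <<'E'
def rodfit():
    P=optics.camera_params('wrist'); s=r.sense(); im,d=optics.snapshot('wrist'); C=cloud(d,P)
    tp=s['tool_pos']; a=np.radians(s['tcp_rot'][2]); X=np.array([np.cos(a),np.sin(a)]); Y=np.array([np.sin(a),-np.cos(a)])
    S=C[215:352,290:360].reshape(-1,3); D=S[:,:2]-tp[:2]
    T=np.c_[D@X,D@Y,S[:,2]-tp[2]]; T=T[(abs(T[:,0])<8)&(T[:,2]>-12)&(T[:,2]<28)&(abs(T[:,1])<60)]
    return T,s
E
python3 - <<'E'
from h import *
T,s=rodfit(); print(np.round(s['tool_pos'],1),s['tcp_rot'])
for y in range(-40,60,5):
    k=abs(T[:,1]-y)<2.5
    if k.sum()>3: print(y,k.sum(),'x mean',np.round(T[k,0].mean(),2),'z90',np.round(np.percentile(T[k,2],[50,90]),1))
E
```

```text
[ 477.9 -164.7   63.8] [179.83768406  -0.25517177   7.24032499]
-20 325 x mean -0.56 z90 [1.5 7.9]
-15 506 x mean 0.9 z90 [10.  13.1]
-10 364 x mean -0.52 z90 [10.2 15.9]
-5 337 x mean -0.51 z90 [10.  17.4]
0 345 x mean -0.47 z90 [ 9.9 18.7]
5 314 x mean -0.35 z90 [ 9.9 11.2]
10 282 x mean -0.37 z90 [ 9.7 10.4]
15 269 x mean -0.42 z90 [ 9.5 10.2]
20 202 x mean 0.12 z90 [9.2 9.9]
25 119 x mean -0.56 z90 [5.6 6.5]
30 173 x mean -0.4 z90 [5.1 6.3]
35 178 x mean -0.67 z90 [5.1 6.2]
40 168 x mean -0.44 z90 [4.9 5.9]
45 160 x mean -0.5 z90 [4.9 5.9]
50 93 x mean -0.52 z90 [4.2 5.7]
```

```bash
python3 -c "
from h import *
go(400,-100,200);go(397,459,201.5,33)"
```

```text
shift [ -68.   -73.3 -137.8] turn 0 from [ 476.6 -164.1   62.2] 7.24
shift [-5.000e-01 -6.282e+02 -1.393e+02] turn -25.8 from [ 476.6 -164.1   62.2] 7.24
```

```bash
python3 -m pendant '[[0,-14,-5,-28,0],[0,-14,-15,-28,0],[0,-14,-15,-28,0],[0,-14,-20,-28,0],[0,-14,-20,-27,0],[0,5,-40,0,0],[0,5,-40,0,0],[0,5,-40,0,0],[0,5,-40,0,0],[0,5,-40,0,0]]' && python3 -m pendant '[[0,5,-40,0,0],[0,5,-40,0,0],[0,5,-40,0,0],[0,5,-40,0,0],[0,5,-40,0,0],[0,5,-40,0,0],[0,5,-40,0,0],[0,5,-40,0,0],[0,5,-33,0,0],[0,0,0,0,0]]' && python3 -m pendant '[[0,0,0,0,-6],[0,0,0,0,-7],[0,0,0,0,-7],[0,0,0,0,-6],[0,0,0,0,0],[0,0,0,0,0]]'
python3 - <<'E'
from h import *
T,s=rodfit(); print(np.round(s['tool_pos'],1),s['tcp_rot'])
for y in range(-15,60,10):
    k=abs(T[:,1]-y)<2.5
    if k.sum()>3: print(y,k.sum(),'x mean',np.round(T[k,0].mean(),2),'z90',np.round(np.percentile(T[k,2],[50,90]),1))
O=np.array([517.7,272.2]); th=np.radians(33); u=np.array([-np.sin(th),np.cos(th)]); n=np.array([u[1],-u[0]])
print('stand frame x,y',(s['tool_pos'][:2]-O)@n,(s['tool_pos'][:2]-O)@u); go(*(O+222*u+.45*n),201.5,33)
E
```

```text
time: 8.2
tool_pos: [395.7, 104.8, 198.9]
tcp_rot: [180.0, 0.1, 7.2]
ft_force: [1.0, 0.9, -1.8]
finger_gap: 15.3
time: 9.2
tool_pos: [395.3, 462.1, 197.5]
tcp_rot: [180.0, 0.2, 7.4]
ft_force: [-0.0, -1.5, -1.5]
finger_gap: 14.9
time: 9.8
tool_pos: [396.6, 458.5, 199.2]
tcp_rot: [180.0, 0.1, 33.0]
ft_force: [0.8, -0.4, -1.2]
finger_gap: 14.8
[396.6 458.5 199.2] [1.79974995e+02 8.99140629e-02 3.30327162e+01]
-15 603 x mean -0.81 z90 [ 9.5 11.3]
-5 322 x mean -0.08 z90 [10.  10.8]
5 292 x mean 0.13 z90 [ 9.7 10.6]
15 263 x mean 0.49 z90 [ 9.4 10.1]
25 108 x mean 0.71 z90 [5.5 6.4]
35 172 x mean 0.72 z90 [5. 6.]
45 169 x mean 0.36 z90 [4.8 5.8]
stand frame x,y -0.11648565340932748 222.16539972186638
shift [ 0.4  0.3 -2.1] turn 0.0 from [396.6 458.6 199.4] 33.05
```

```bash
python3 -m pendant '[[0,0,8,-2,0],[0,0,8,0,0],[0,0,6,0,0],[0,0,4,0,0],[0,0,4,0,0],[0,0,0,0,0]]'; python3 -m pendant '[[0,0,4,0,0],[0,0,4,0,0],[0,0,4,0,0],[0,0,0,0,0]]'
```

```text
time: 10.45
tool_pos: [413.4, 433.5, 202.0]
tcp_rot: [180.0, 0.0, 33.2]
ft_force: [-0.1, -0.6, -1.5]
finger_gap: 14.9
time: 10.85
tool_pos: [420.1, 423.4, 201.9]
tcp_rot: [180.0, 0.0, 33.2]
ft_force: [-1.3, -3.0, -1.3]
finger_gap: 15.0
```

```bash
python3 -m pendant '[[0,0,5,0,0],[0,0,5,0,0],[0,0,5,0,0],[0,0,5,0,0],[0,0,0,0,0]]'
python3 - <<'E'
from h import *
im,d,P=snap('scene'); cv2.imwrite('pics/s3.png',cv2.resize(im[220:340,220:380],None,fx=4,fy=4,interpolation=cv2.INTER_CUBIC))
print(r.sense()['ft_force'],r.sense()['wrist_torque'])
E
```

```text
time: 11.35
tool_pos: [431.4, 406.4, 202.0]
tcp_rot: [180.0, 0.0, 33.2]
ft_force: [-1.3, -2.9, -2.7]
finger_gap: 14.8
[-0.56568849 -3.21003218 -2.32239831] [-0.33038968  0.44865064 -0.37718158]
```

View pics/s3.png

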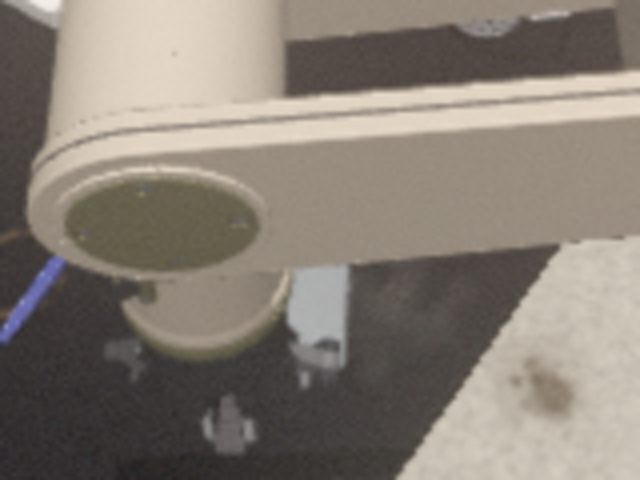

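The arm hides the eye from the scene camera; only the handle in the grip shows, at (230,425). I'll check for slip with the wrist depth instead.

Run:
```python
from h import *
T,s=rodfit()
for y in range(-20,60,4):
    k=abs(T[:,1]-y)<2
    if k.sum()>3: print(y,k.sum(),'x',np.round(T[k,0].mean(),2),'z',np.round(np.percentile(T[k,2],[50,90]),1))
O=np.array([517.7,272.2]); th=np.radians(33); u=np.array([-np.sin(th),np.cos(th)]); n=np.array([u[1],-u[0]])
print('stand frame x,y',(s['tool_pos'][:2]-O)@n,(s['tool_pos'][:2]-O)@u)
```

```text
-20 26 x -1.72 z [-2.9  0.2]
-16 645 x 0.16 z [ 7.2 10.5]
-12 319 x -1.23 z [10.4 21.4]
-8 258 x 0.12 z [10.1 11.1]
-4 252 x -0.02 z [10.  10.9]
0 251 x -0.01 z [ 9.8 10.8]
4 243 x 0.02 z [ 9.8 10.8]
8 217 x 0.28 z [ 9.5 10.2]
12 217 x 0.33 z [ 9.4 10. ]
16 220 x 0.28 z [9.2 9.8]
20 189 x 0.21 z [8.9 9.6]
24 51 x 0.4 z [5.3 6.5]
28 142 x 0.35 z [4.9 5.9]
32 137 x -0.0 z [4.6 5.7]
36 134 x -0.12 z [4.6 5.7]
40 142 x 0.16 z [4.3 5.4]
44 126 x -0.03 z [4.1 5.3]
48 126 x -0.01 z [4.  5.1]
52 33 x 0.41 z [2.2 4.2]
stand frame x,y 0.7009225083757116 159.72793950521566
```

```bash
python3 -m pendant '[[0,0,10,0,0],[0,0,10,0.5,0],[0,0,10,0,0],[0,0,10,0.5,0],[0,0,10,0.5,0],[0,0,10,0.5,0],[0,0,10,0.5,0],[0,0,0,0,0]]'; python3 -m pendant '[[0,0,10,0.5,0],[0,0,10,0,0],[0,0,10,0.5,0],[0,0,4,0,0],[0,0,0,0,0]]'
```

```text
time: 12.25
tool_pos: [470.0, 346.3, 199.1]
tcp_rot: [179.9, 0.1, 33.1]
ft_force: [-2.4, -5.8, -3.2]
finger_gap: 14.8
time: 12.75
tool_pos: [487.8, 318.2, 197.8]
tcp_rot: [179.9, 0.2, 33.2]
ft_force: [-5.0, -4.9, -3.3]
finger_gap: 15.0
```

```bash
python3 -m pendant '[[0,0,4,0,0],[0,0,3,0,0],[0,0,2,0,0],[0,0,0,0,0]]'; python3 -m pendant '[[0,0,2,0,0],[0,0,2,0,0],[0,0,0,0,0]]'
```

```text
time: 13.15
tool_pos: [492.1, 311.4, 197.7]
tcp_rot: [-180.0, 0.2, 33.2]
ft_force: [-7.5, -1.8, -3.5]
finger_gap: 14.8
time: 13.45
tool_pos: [493.3, 309.4, 197.6]
tcp_rot: [-179.8, 0.2, 33.3]
ft_force: [-11.8, 3.2, -3.5]
finger_gap: 14.7
```

```bash
python3 -m pendant '[[0,-1,2,0,0],[0,0,2,0,0],[0,0,0,0,0]]'
python3 - <<'E'
from h import *
s=r.sense();O=np.array([517.7,272.2]); th=np.radians(33); u=np.array([-np.sin(th),np.cos(th)]); n=np.array([u[1],-u[0]])
print('stand x,y',(s['tool_pos'][:2]-O)@n,(s['tool_pos'][:2]-O)@u,'F',s['ft_force'][:2]@n,s['ft_force'][:2]@u)
im,d,P=snap('wrist','w4.png'); C=cloud(d,P); cv2.imwrite('pics/w4c.png',cv2.resize(im[180:380,230:430],None,fx=2.5,fy=2.5))
E
```

```text
time: 13.75
tool_pos: [493.2, 309.0, 197.8]
tcp_rot: [-179.5, 0.1, 33.4]
ft_force: [-16.2, 18.7, -3.9]
finger_gap: 15.2
stand x,y -0.4900990151653879 44.25309290064454 F -3.4008165522976253 24.517385779573356
```

View pics/w4c.png

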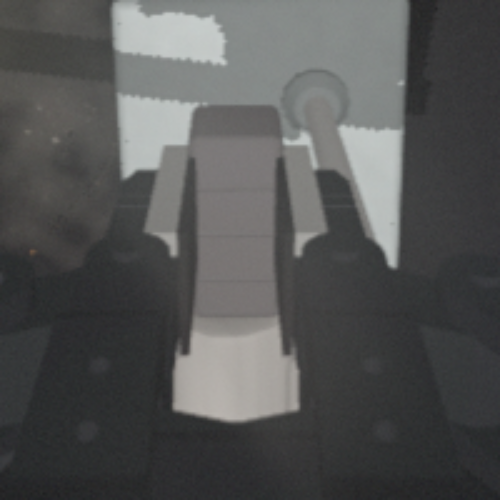

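The handle is against the boss: the eye's end follows the handle directly at (235,330), and the push stopped at 24 N. Now I'll release and look.

```bash
python3 -m pendant '[[0,1,-2,0,0],[0.4,0,-1,0,0],[0.4,0,0,0,0],[0.4,0,0,0,0],[0.4,0,0,0,0],[0.4,0,0,-10,0],[0.4,0,0,-30,0],[0.4,0,-20,-40,0],[0.4,0,-20,-30,0],[0.4,0,0,0,0]]'
python3 - <<'E'
from h import *
im,d,P=snap('wrist','w5.png'); C=cloud(d,P); np.save('w5.npy',C)
O=np.array([517.7,272.2]); th=np.radians(33); u=np.array([-np.sin(th),np.cos(th)]); n=np.array([u[1],-u[0]])
A=C.reshape(-1,3); X=(A[:,:2]-O)@n; Y=(A[:,:2]-O)@u
for y in range(-140,80,6):
    k=(abs(Y-y)<2)&(abs(X)<18)&(A[:,2]>180)&(A[:,2]<225)
    if k.sum()>3: print(y,k.sum(),'x',np.round([X[k].mean(),np.ptp(X[k])],1),'ztop',np.round(np.percentile(A[k,2],90),1))
E
```

```text
time: 14.8
tool_pos: [474.6, 344.9, 316.1]
tcp_rot: [-180.0, -0.6, 33.3]
ft_force: [-0.1, -0.1, -0.0]
finger_gap: 34.4
-74 18 x [ 1.2 11.2] ztop 200.8
-68 41 x [-0.1 11.1] ztop 201.4
-62 40 x [ 0.  11.1] ztop 201.2
-56 46 x [-0.3 11. ] ztop 201.6
-50 38 x [-0.1 10.9] ztop 201.6
-44 42 x [-0.2 10.9] ztop 201.9
-38 44 x [-0.3 10.8] ztop 201.7
-32 38 x [-0.2 10.7] ztop 201.6
-20 102 x [-0.5 28.9] ztop 212.1
-14 109 x [-0.6 32.2] ztop 211.8
-8 133 x [ 1.4 32.8] ztop 211.7
-2 140 x [ 1.3 33.8] ztop 211.8
4 143 x [ 1.5 33.5] ztop 211.7
10 146 x [ 2.2 33.3] ztop 212.0
16 127 x [-1.1 28.8] ztop 211.8
22 242 x [-1.3 29. ] ztop 210.5
28 83 x [-1.1 17.2] ztop 206.0
34 80 x [-0.8 19.2] ztop 206.1
40 83 x [-1.2 17. ] ztop 206.2
46 83 x [-1.3 17.8] ztop 206.2
52 90 x [-1.2 18.8] ztop 206.3
58 90 x [-1.5 17.6] ztop 206.3
64 111 x [-1.3 17. ] ztop 204.2
```

View pics/w5.png

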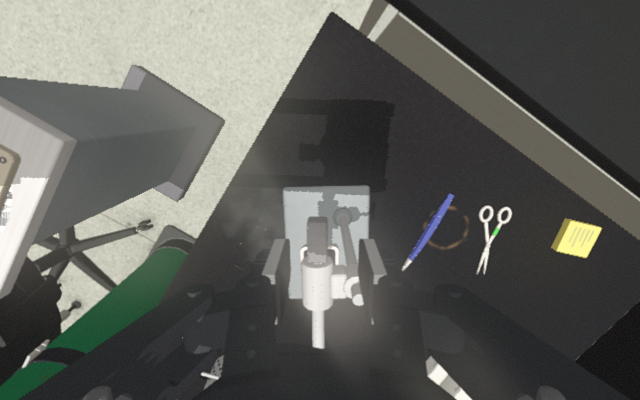

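Run:
```python
from h import *
C=np.load('w5.npy').reshape(-1,3)
O=np.array([517.7,272.2]); th=np.radians(33); u=np.array([-np.sin(th),np.cos(th)]); n=np.array([u[1],-u[0]])
X=(C[:,:2]-O)@n; Y=(C[:,:2]-O)@u
k=(abs(X)<7)&(C[:,2]>203)&(C[:,2]<208)&(Y>23)&(Y<75); print('handle end Y (62.5 home)',np.percentile(Y[k],[95,98,99.5]))
im,d,P=snap('top'); A=cloud(d,P)[d>0]
for y in range(-140,41,20):
    m=(abs(A[:,1]-y)<12)&(A[:,2]>150)&(A[:,2]<480)&(A[:,0]>520)&(A[:,0]<720)
    if m.sum(): i=np.argsort(A[m][:,0])[:8]; print(y,np.round(np.median(A[m][i],0)))
go(480,-30,230,17); go(474,-83,140,17)
```

```text
handle end Y (62.5 home) [61.15798179 62.03472536 62.46013722]
-140 [ 615. -150.  383.]
-120 [ 634. -116.  333.]
-100 [ 639. -109.  331.]
-80 [644. -78. 271.]
-60 [645. -67. 270.]
-40 [648. -47. 265.]
-20 [679. -29. 321.]
0 [681.  -6. 305.]
20 [700.  22. 299.]
40 [716.  28. 305.]
shift [-199.5  314.7   80.5] turn 16.3 from [474.1 342.6 310.5] 33.28
shift [-233.6  355.7  170.5] turn 16.3 from [474.1 342.6 310.5] 33.28
```

```bash
python3 -m pendant '[[0.38,-25,38,0,0],[0.38,-25,38,0,0],[0.38,-25,38,0,0],[0.38,-25,38,0,0],[0.38,-25,38,20,0],[0.38,-25,38,25,0],[0.38,-25,38,25,0],[0.38,-25,38,25,0],[0.38,-17,27,25,0],[0.38,-17,25,25,0]]' && python3 -m pendant '[[0.38,0,0,10,8],[0.38,0,0,10,8],[0.38,0,0,0,0],[0.38,0,0,0,0]]'
python3 - <<'E'
from h import *
im,d,P=snap('wrist','w6.png'); C=cloud(d,P); s=r.sense(); tp=s['tool_pos']
B=C.reshape(-1,3); m=(B[:,2]>48)&(B[:,2]<72)&(abs(B[:,0]-474)<12)&(abs(B[:,1]+83)<28)
B=B[m]; print(tp,s['tcp_rot'],len(B))
if len(B)>10:
    q=np.polyfit(B[:,1],B[:,0],1); print('bar x at y=-83',np.polyval(q,-83),'yaw',-np.degrees(np.arctan(q[0])),'z',np.percentile(B[:,2],[50,90]), 'y range',np.percentile(B[:,1],[1,99]))
go(474,-83,56,17)
E
```

```text
time: 15.9
tool_pos: [471.5, -81.2, 164.0]
tcp_rot: [-179.9, 0.1, 33.1]
ft_force: [0.8, -0.7, 0.4]
finger_gap: 32.6
time: 16.3
tool_pos: [472.1, -79.1, 145.6]
tcp_rot: [-179.9, 0.1, 17.4]
ft_force: [0.2, -0.4, 0.6]
finger_gap: 32.3
[472.66920201 -79.01917413 146.27823771] [-1.79986934e+02  3.31714929e-02  1.74531526e+01] 434
bar x at y=-83 473.5530584666442 yaw 16.538518309661303 z [60.1955799  61.15283238] y range [-109.44901329  -55.45320561]
shift [ 0.1  4.2 90.3] turn 0.5 from [472.7 -79.  146.3] 17.45
```

View pics/w6.png

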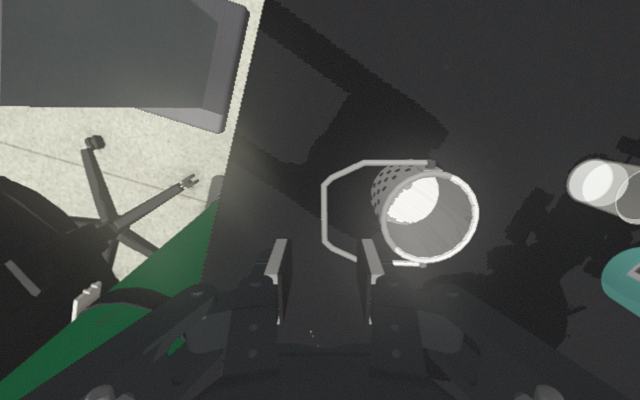

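The bar runs vertically in the image at (325,185)–(325,240), centred between the fingers at (283) and (367). The inner finger fits between the bar and the pail wall. I'll go down and grip.

```bash
python3 -m pendant '[[0.38,0.5,4,35,0.5],[0.38,0,0,35,0],[0.38,0,0,15,0],[0.38,0,0,6,0],[0.38,0,0,0,0],[0,0,0,0,0],[0,0,0,0,0],[0,0,0,0,0],[0,0,0,0,0],[0,0,0,0,0]]' 30
```

```text
time: 17.35
tool_pos: [474.7, -82.6, 55.7]
tcp_rot: [180.0, -0.0, 16.7]
ft_force: [-0.8, -0.3, -0.2]
finger_gap: 2.4
```

```bash
python3 -m pendant '[[0,0.5,0,-8.5,0],[0,0.5,0,-8.5,0],[0,2,0,-7.5,0],[0,2,0,-7.5,0],[0,3.5,0,-7,0],[0,3.5,0,-7,0],[0,9.5,0,-12,0],[0,0,0,0,0]]' 40; python3 -c "
from h import *
im,d,P=snap('wrist'); cv2.imwrite('pics/w7.png',im[130:400,200:520])"
```

```text
time: 18.15
tool_pos: [497.3, -76.5, 115.7]
tcp_rot: [179.9, -0.2, 16.8]
ft_force: [-2.1, -0.7, 2.5]
finger_gap: 0.8
```

View pics/w7.png

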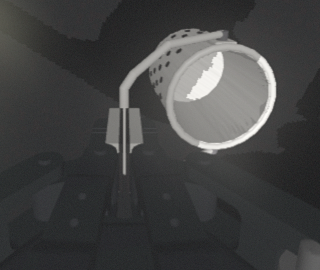

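The bar is held in the fingers at (125,110) and the bail is part way up, with the pail still standing. I'll finish the arc.

```bash
python3 -m pendant '[[0,6,0,-5,0],[0,6,0,-5,0],[0,13.5,0,-7.5,0],[0,14,0,-5,0],[0,8,0,-2,0],[0,0,0,0,0],[0,0,0,-5,0],[0,0,0,-10,0],[0,0,0,0,0]]' 40
python3 - <<'E'
from h import *
s=r.sense(); P=optics.camera_params('wrist'); im,d=optics.snapshot('wrist'); A=cloud(d,P).reshape(-1,3); tp=s['tool_pos']
R=A[(np.hypot(A[:,0]-547,A[:,1]+60)<60)&(A[:,2]>60)&(A[:,2]<105)]
print(tp,s['ft_force'],'rim z pct',np.percentile(R[:,2],[50,80,90,97]) if len(R) else None)
k=R[:,2]>np.percentile(R[:,2],97)-12; Q=R[k]
print(cv2.minEnclosingCircle(Q[:,:2].astype(np.float32)), np.linalg.lstsq(np.c_[Q[:,:2],np.ones(len(Q))],Q[:,2],rcond=None)[0])
E
```

```text
time: 19.1
tool_pos: [541.4, -63.1, 154.8]
tcp_rot: [179.9, -0.1, 16.7]
ft_force: [0.0, 0.8, 0.7]
finger_gap: -0.1
[541.37486294 -63.06497458 154.83787294] [0.01080366 0.80487048 0.71956412] rim z pct [72.17993007 73.20618269 73.57892645 73.97789963]
((544.2752685546875, -55.830230712890625), 41.47380447387695) [2.16744578e-03 7.13728727e-03 7.00281810e+01]
```

```bash
cat > bail.py <<'E'
from h import *
s=r.sense(); P=optics.camera_params('wrist'); im,d=optics.snapshot('wrist'); C=cloud(d,P); A=C.reshape(-1,3); tp=s['tool_pos']
a=np.radians(16.7); c=np.array([547.5,-60.4]); X=(A[:,:2]-c)@[np.cos(a),np.sin(a)]; Y=(A[:,:2]-c)@[-np.sin(a),np.cos(a)]
ok=d.ravel()>0
m=ok&(abs(X)<85)&(abs(Y)<45)&(A[:,2]>80)&(A[:,2]<150)
tx=(A[:,:2]-tp[:2])@[np.cos(a),np.sin(a)]
print(tp,len(A[m]))
for z in range(80,150,5):
    k=m&(abs(A[:,2]-z)<2.5)
    if k.sum()>2: print(z,k.sum(),'X',np.round(np.percentile(X[k],[5,50,95])),'Y',np.round(np.percentile(Y[k],[5,50,95])))
for x in optics.search_frame('wrist','bail_bar')[:2]: print(x)
cv2.imwrite('pics/w8.png',im)
E
python3 bail.py
```

```text
[541.20499445 -63.03090165 154.20833226] 0
{'at': [491.0, -68.7, 52.5], 'score': 0.92}
```

```bash
python3 -m pendant '[[0.38,-36,0,0,0],[0.38,-36,0,0,0],[0.38,0,0,0,0],[0.38,0,0,0,0]]' 25
cat > bar.py <<'E'
from h import *
P=optics.camera_params('wrist'); im,d=optics.snapshot('wrist'); C=cloud(d,P); A=C.reshape(-1,3); A=A[d.ravel()>0]
R=A[(abs(A[:,2]-73)<3)&(np.hypot(A[:,0]-547,A[:,1]+60)<48)]
q=np.linalg.lstsq(np.c_[2*R[:,:2],np.ones(len(R))],(R[:,:2]**2).sum(1),rcond=None)[0]; c=q[:2]; print('rim centre',c,'rad',np.sqrt(q[2]+c@c))
best=None; D=A[:,:2]-c; h=np.hypot(*D.T); k0=(A[:,2]>30)&(A[:,2]<95)&(h>42)&(h<95); W=A[k0]; D=D[k0]
for yaw in np.radians(np.arange(0,35,.5)):
    n=-np.array([np.cos(yaw),np.sin(yaw)]); pr=D@n; y=D@np.array([-n[1],n[0]])
    mx=np.percentile(pr,99); k=pr>mx-5
    if best is None or k.sum()>best[0]: best=(k.sum(),np.degrees(yaw),mx,W[k].mean(0),np.percentile(y[k],[2,98]))
print(best); cv2.imwrite('pics/w9.png',im)
b=best[3]; go(b[0],b[1],b[2]-11,best[1])
E
python3 bar.py
```

```text
time: 19.65
tool_pos: [471.2, -83.6, 152.8]
tcp_rot: [180.0, -0.0, 16.7]
ft_force: [0.5, -0.3, 1.2]
finger_gap: 32.3
rim centre [549.06181755 -57.31411053] rad 33.653815951753764
(np.int64(333), np.float64(19.0), np.float64(77.70698932249267), array([477.43486997, -81.09169059,  48.15815621]), array([-26.76276689,  25.30071093]))
shift [  5.9  -0.8 116. ] turn -2.3 from [472.1 -83.6 153.2] 16.7
```

```bash
python3 -m pendant '[[0.38,3,-1,40,-2],[0.38,3,0,40,0],[0.38,0,0,26,0],[0.38,0,0,10,0],[0.38,0,0,0,0],[0,0,0,0,0],[0,0,0,0,0],[0,0,0,0,0],[0,0,0,0,0],[0,0,0,0,0]]' 25
```

```text
time: 20.7
tool_pos: [477.9, -81.0, 37.8]
tcp_rot: [179.9, -0.1, 18.7]
ft_force: [1.2, -1.5, 1.1]
finger_gap: 3.0
```

```bash
python3 -m pendant '[[0,-1,0,-7.5,0],[0,-1,0,-8,0],[0,0.5,0,-8,0],[0,0.5,0,-7.5,0],[0,2,0,-7.5,0],[0,2,0,-7.5,0],[0,3.5,0,-7,0],[0,3.5,0,-7,0],[0,0,0,0,0]]'; python3 -m pendant '[[0,5,0,-6,0],[0,5,0,-6,0],[0,6,0,-5,0],[0,6,0,-5,0],[0,0,0,0,0]]'; python3 bar.py
```

```text
time: 21.6
tool_pos: [487.9, -77.5, 98.3]
tcp_rot: [179.9, -0.1, 18.8]
ft_force: [-2.4, -1.1, 1.5]
finger_gap: 3.2
time: 22.1
tool_pos: [508.8, -70.3, 120.0]
tcp_rot: [180.0, -0.1, 18.8]
ft_force: [-0.6, -0.9, 1.3]
finger_gap: 3.2
rim centre [557.96741107 -52.05052338] rad 34.356482410001895
(np.int64(66), np.float64(23.0), np.float64(20.31703232754585), array([537.12814479, -47.69983828,  90.07494501]), array([-42.73948906,  40.07283853]))
shift [ 34.7 -12.1  40.4] turn -4.2 from [508.2 -70.3 119.5] 18.76
```

```bash
python3 -m pendant '[[0,7,0,-4,0],[0,7,0,-4,0],[0,7,0,-3,0],[0,8,0,-2,0],[0,5,0,-1,0],[0,0,0,0,0],[0,0,0,0,0]]' 40; python3 bail.py;  python3 -m pendant '[[0,0,0,-6,0],[0,0,0,-8,0],[0,0,0,-8,0],[0,0,0,0,0],[0,0,0,0,0]]' 60
```

```text
time: 22.85
tool_pos: [539.5, -59.4, 132.6]
tcp_rot: [-180.0, 0.0, 18.7]
ft_force: [0.1, 0.2, -2.4]
finger_gap: 1.9
[539.51257281 -59.35687309 132.55460892] 4068
80 1170 X [ 3. 24. 67.] Y [-28.   7.  40.]
85 1169 X [14. 57. 71.] Y [-29.  11.  39.]
90 45 X [25. 28. 31.] Y [-36. -34.  44.]
95 36 X [22. 25. 27.] Y [-35. -34.  45.]
100 11 X [19. 20. 22.] Y [43. 44. 45.]
105 15 X [15. 17. 18.] Y [43. 44. 45.]
110 16 X [11. 13. 15.] Y [43. 44. 45.]
115 34 X [ 5.  9. 11.] Y [43. 44. 45.]
120 82 X [2. 5. 8.] Y [40. 42. 44.]
125 90 X [-1.  2.  4.] Y [37. 39. 41.]
130 98 X [-4. -1.  1.] Y [34. 36. 38.]
135 162 X [-12.  -5.  -2.] Y [17. 32. 35.]
140 711 X [-15.  -7.   1.] Y [-16.  16.  28.]
145 266 X [-21.  -7.   6.] Y [12. 14. 17.]
{'at': [538.4, -37.5, 129.1], 'score': 0.69}
time: 23.45
tool_pos: [540.1, -59.6, 155.6]
tcp_rot: [180.0, -0.1, 18.7]
ft_force: [0.2, -0.2, -2.6]
finger_gap: 1.5
```

```bash
python3 -c "
from h import *
O=np.array([517.7,272.2]); th=np.radians(33); u=np.array([-np.sin(th),np.cos(th)])
p=O-185*u; print(p); go(*p,236,-57)"; python3 -m pendant '[[0,0,0,-10,0],[0,0,0,-18,0],[0,0,0,-18,0],[0,0,0,-18,0],[0,0,0,-12,0],[0,0,0,-5,0],[0,0,0,0,0]]'
```

```text
[618.45822148 117.04594493]
shift [ 131.  -142.1  -80.4] turn 75.7 from [540.1 -59.6 155.6] 18.73
time: 24.15
tool_pos: [540.0, -59.5, 236.6]
tcp_rot: [180.0, -0.1, 18.7]
ft_force: [0.4, -0.2, -2.7]
finger_gap: 1.4
```

```bash
python3 -m pendant '[[0,0,-8,0,0],[0,2,-16,0,0],[0,6,-20,0,0],[0,12,-22,0,0],[0,18,-22,0,0],[0,22,-20,0,0],[0,22,-16,0,0],[0,22,-10,0,0],[0,17,-6,0,0],[0,10,-2,0,0]]' && python3 -m pendant '[[0,0,0,0,5],[0,0,0,0,8],[0,0,0,0,8],[0,0,0,0,8],[0,0,0,0,8],[0,0,0,0,8],[0,0,0,0,8],[0,0,0,0,8],[0,0,0,0,8],[0,0,0,0,6.7]]' && python3 -m pendant '[[0,0,0,0,0],[0,0,0,0,0],[0,0,0,0,0],[0,0,0,0,0],[0,0,0,0,0]]'
python3 - <<'E'
from h import *
s=r.sense(); P=optics.camera_params('wrist'); im,d=optics.snapshot('wrist'); A=cloud(d,P).reshape(-1,3); A=A[d.ravel()>0]; cv2.imwrite('pics/w10.png',im)
O=np.array([517.7,272.2]); th=np.radians(33); u=np.array([-np.sin(th),np.cos(th)]); n=np.array([u[1],-u[0]])
X=(A[:,:2]-O)@n; Y=(A[:,:2]-O)@u; t=s['tool_pos']; print('TCP stand',(t[:2]-O)@n,(t[:2]-O)@u,t[2],s['tcp_rot'],s['ft_force'],s['finger_gap'])
tx,ty=(t[:2]-O)@n,(t[:2]-O)@u
for z in range(100,256,8):
    k=(abs(A[:,2]-z)<4)&(abs(X-tx)<50)&(abs(Y-ty)<60)
    if k.sum()>2: print(z,k.sum(),'X',np.round(np.percentile(X[k],[3,50,97])-tx),'Y',np.round(np.percentile(Y[k],[3,50,97])-ty))
k=(abs(X)<10)&(A[:,2]>175)&(A[:,2]<212)&(Y>-135)&(Y<-30)
for y in range(-135,-25,10):
    j=k&(abs(Y-y)<5)
    if j.sum()>3: print('rod',y,j.sum(),X[j].mean().round(1),np.percentile(A[j,2],90).round(1))
E
```

```text
time: 25.15
tool_pos: [617.8, 119.6, 234.7]
tcp_rot: [-179.9, 0.1, 18.8]
ft_force: [-0.4, -0.6, -3.1]
finger_gap: 1.3
time: 26.15
tool_pos: [617.3, 117.4, 235.3]
tcp_rot: [179.9, 0.0, -57.3]
ft_force: [-0.3, 0.2, -2.7]
finger_gap: 1.1
time: 26.65
tool_pos: [618.1, 117.1, 235.9]
tcp_rot: [180.0, 0.0, -56.9]
ft_force: [-0.7, 0.2, -1.9]
finger_gap: 1.6
TCP stand -0.26596741928237577 -184.7324830562768 235.8694887879085 [ 1.79998686e+02  9.21716160e-05 -5.69123825e+01] [-0.69280629  0.21863057 -1.92232618] 1.6159798131981966
116 2030 X [-31. -10.  13.] Y [-59. -43. -21.]
124 255 X [-32. -27.  32.] Y [-58. -36. -16.]
132 246 X [-32. -29.  32.] Y [-59. -38. -17.]
140 257 X [-33. -29.  31.] Y [-59. -38. -16.]
148 243 X [-33. -30.  -9.] Y [-59. -39. -14.]
156 274 X [-33. -30.   3.] Y [-59. -39. -14.]
164 332 X [-33. -30.  27.] Y [-59. -39. -13.]
172 387 X [-33. -29.  31.] Y [-59. -36. -13.]
180 959 X [-40. -12.  40.] Y [-57. -26.  -6.]
188 1108 X [-40.  20.  38.] Y [-59. -38.  -9.]
196 273 X [-42.   3.  41.] Y [-33.  55.  60.]
204 77 X [ 0. 39. 41.] Y [-28. -24.  60.]
212 62 X [38. 40. 41.] Y [-23. -20. -17.]
220 121 X [36. 38. 41.] Y [-17. -14. -10.]
228 140 X [31. 34. 37.] Y [-11.  -8.  -5.]
236 194 X [12. 29. 32.] Y [-6. -2.  5.]
244 737 X [-23.  12.  25.] Y [-9.  2. 14.]
252 485 X [ 7.  9. 12.] Y [-11.   3.  16.]
rod -135 23 1.3 197.9
rod -125 303 2.6 200.3
rod -115 307 2.8 200.8
rod -105 309 2.4 201.1
rod -95 310 2.4 201.1
rod -85 309 2.4 201.2
rod -75 311 2.5 201.4
rod -65 312 2.4 201.3
rod -55 317 2.1 201.4
rod -45 315 2.0 201.5
rod -35 314 2.0 201.8
```

```bash
python3 -m pendant '[[0,0,0,0,0],[0,0,0,0,0],[0,0,0,0,0],[0,0,0,0,0],[0,0,0,0,0],[0,0,0,0,0]]' 20
cat > hang.py <<'E'
from h import *
s=r.sense(); P=optics.camera_params('wrist'); im,d=optics.snapshot('wrist'); A=cloud(d,P).reshape(-1,3); A=A[d.ravel()>0]; cv2.imwrite('pics/w11.png',im)
O=np.array([517.7,272.2]); th=np.radians(33); u=np.array([-np.sin(th),np.cos(th)]); n=np.array([u[1],-u[0]])
X=(A[:,:2]-O)@n; Y=(A[:,:2]-O)@u; t=s['tool_pos']; tx,ty=(t[:2]-O)@n,(t[:2]-O)@u
print('TCP stand',tx,ty,t[2],s['tcp_rot'],s['ft_force'],s['finger_gap'])
for z in range(-120,12,6):
    k=(abs(A[:,2]-t[2]-z)<3)&(abs(X-tx)<50)&(abs(Y-ty)<70)
    w=k&(X-tx>25)
    if w.sum()>2: print(z,w.sum(),'X',np.round(np.median(X[w])-tx),'Y',np.round(np.percentile(Y[w],[3,50,97])-ty))
E
python3 hang.py
```

```text
time: 27.3
tool_pos: [618.1, 117.1, 235.9]
tcp_rot: [-180.0, -0.0, -57.0]
ft_force: [-0.4, -0.1, -2.5]
finger_gap: 1.1
TCP stand -0.26027151129802917 -184.80611100591898 235.88996289660682 [-1.79999031e+02 -8.96844668e-04 -5.69680410e+01] [-0.43718573 -0.093355   -2.50389611] 1.1483348785408212
-120 11 X 30.0 Y [-40. -33. -26.]
-114 30 X 30.0 Y [-59. -35. -25.]
-108 64 X 30.0 Y [-63. -39. -25.]
-102 26 X 29.0 Y [-60. -34. -26.]
-96 39 X 31.0 Y [-64. -37. -28.]
-90 4 X 30.0 Y [-59. -57. -56.]
-84 14 X 28.0 Y [-63. -60. -57.]
-78 6 X 28.0 Y [-62. -59. -55.]
-72 13 X 30.0 Y [-61. -54. -22.]
-66 39 X 29.0 Y [-53. -30. -22.]
-60 27 X 35.0 Y [-48. -44. -32.]
-54 257 X 34.0 Y [-47. -38. -19.]
-48 433 X 31.0 Y [-61. -44. -22.]
-42 37 X 40.0 Y [-35. -32. -30.]
-36 45 X 40.0 Y [-31. -28. -26.]
-30 49 X 40.0 Y [-26. -24. -21.]
-24 46 X 40.0 Y [-22. -20. -17.]
-18 78 X 40.0 Y [-18. -15. -12.]
-12 99 X 37.0 Y [-14. -11.  -8.]
-6 111 X 33.0 Y [-10.  -7.  -4.]
0 132 X 29.0 Y [-5. -2.  1.]
6 58 X 26.0 Y [-2.  0.  2.]
```

```bash
python3 -m pendant '[[0,0,-1.5,8,0],[0,0,0,10,0],[0,0,0,4,0],[0,-5,0,0,0],[0,-10,0,0,0],[0,-14,0,0,0],[0,-14,0,0,0],[0,-14,0,0,0],[0,-14,0,0,0]]' 30 && python3 -m pendant '[[0,-12,0,0,0],[0,-8,0,0,0],[0,-5,0,0,0],[0,0,0,0,0],[0,0,0,0,0],[0,0,0,0,0]]'; python3 hang.py | sed -n '1p;6,30p'
```

```text
time: 28.25
tool_pos: [579.9, 178.9, 214.2]
tcp_rot: [-180.0, -0.0, -56.9]
ft_force: [0.8, 0.0, -3.2]
finger_gap: 1.8
time: 28.85
tool_pos: [567.3, 197.9, 213.8]
tcp_rot: [180.0, -0.0, -57.0]
ft_force: [-0.5, 0.1, -1.6]
finger_gap: 1.4
TCP stand 1.1526097963457502 -89.33300453796298 213.83259344469872 [ 1.79996331e+02 -1.04476519e-02 -5.70015868e+01] [-0.52878533  0.07060048 -1.60540855] 1.3600192930667692
-96 44 X 31.0 Y [-56. -32. -24.]
-84 8 X 28.0 Y [-60. -59. -57.]
-72 7 X 30.0 Y [-55. -54. -22.]
-66 42 X 29.0 Y [-48. -28. -21.]
-60 38 X 37.0 Y [-47. -41. -22.]
-54 251 X 34.0 Y [-57. -40. -20.]
-48 439 X 31.0 Y [-62. -41. -22.]
-42 36 X 40.0 Y [-34. -32. -29.]
-36 46 X 40.0 Y [-30. -28. -25.]
-30 44 X 40.0 Y [-26. -24. -21.]
-24 53 X 40.0 Y [-22. -20. -17.]
-18 80 X 39.0 Y [-18. -15. -12.]
-12 98 X 36.0 Y [-13. -11.  -7.]
-6 112 X 33.0 Y [-9. -7. -3.]
0 124 X 29.0 Y [-5. -2.  1.]
6 62 X 26.0 Y [-2.  0.  2.]
```

```bash
python3 -m pendant '[[0,0,0,4,0],[0,0,0,3,0],[0,0,0,2,0],[0,0,0,1,0],[0,0,0,0,0]]'; python3 -m pendant '[[0.07,0,0,1,0],[0.1,0,0,1.5,0],[0.12,0,0,0,0],[0.12,0,0,0,0],[0.12,0,0,0,0],[0.12,0,0,0,0]]'; python3 hang.py
```

```text
time: 29.4
tool_pos: [566.9, 198.3, 203.6]
tcp_rot: [180.0, 0.0, -57.0]
ft_force: [0.3, 0.2, -3.2]
finger_gap: 1.2
time: 30.0
tool_pos: [567.1, 198.4, 201.5]
tcp_rot: [-180.0, -0.0, -57.0]
ft_force: [0.0, 0.3, 0.1]
finger_gap: 10.5
TCP stand 1.2651301409665123 -88.79324965055663 201.54929708855664 [-1.79984913e+02 -6.20948376e-03 -5.69645531e+01] [0.02931173 0.30953932 0.05416388] 10.463667882022923
-120 40 X 30.0 Y [-53. -35. -10.]
-114 45 X 31.0 Y [-53. -41. -14.]
-108 39 X 30.0 Y [-52. -38. -10.]
-102 43 X 30.0 Y [-50. -42. -11.]
-96 32 X 31.0 Y [-47. -36. -11.]
-90 51 X 31.0 Y [-48. -40. -30.]
-84 29 X 31.0 Y [-46. -37. -22.]
-78 117 X 34.0 Y [-30. -13.   1.]
-72 270 X 32.0 Y [-37. -24.  -4.]
-66 113 X 29.0 Y [-45. -39. -22.]
-60 15 X 42.0 Y [-22. -21. -18.]
-54 11 X 42.0 Y [-21. -19. -17.]
-48 14 X 42.0 Y [-20. -18. -16.]
-42 16 X 42.0 Y [-18. -17. -15.]
-36 18 X 42.0 Y [-17. -15. -12.]
-30 54 X 40.0 Y [-15. -13. -11.]
-24 64 X 37.0 Y [-14. -12. -10.]
-18 68 X 34.0 Y [-13. -11.  -8.]
-12 71 X 31.0 Y [-11.  -9.  -7.]
-6 104 X 27.0 Y [-10.  -8.  -6.]
```

```bash
python3 -m pendant '[[0.15,0,0,0,0],[0.15,0,0,0,0],[0.15,0,0,0,0],[0.15,0,0,0,0],[0.15,0,0,0,0],[0.15,0,0,0,0],[0.15,0,0,0,0],[0.15,0,0,0,0],[0.15,0,0,0,0],[0.15,0,0,0,0]]'; python3 hang.py|tail -n 12;  python3 -m pendant '[[0.15,0,0,0,0],[0.15,0,0,0,0],[0.15,0,0,0,0],[0.15,0,0,0,0],[0.15,0,0,0,0]]'; python3 hang.py | tail -n 12
```

```text
time: 31.05
tool_pos: [567.0, 198.4, 201.4]
tcp_rot: [180.0, 0.0, -57.0]
ft_force: [0.9, -0.0, 0.1]
finger_gap: 12.5
-72 238 X 33.0 Y [-13.   7.  20.]
-66 140 X 29.0 Y [ 4. 22. 29.]
-60 17 X 41.0 Y [2. 4. 4.]
-54 17 X 41.0 Y [0. 2. 3.]
-48 21 X 41.0 Y [-2.  0.  2.]
-42 21 X 41.0 Y [-3. -1.  0.]
-36 23 X 41.0 Y [-4. -2. -1.]
-30 52 X 40.0 Y [-6. -3. -2.]
-24 67 X 37.0 Y [-7. -5. -3.]
-18 68 X 34.0 Y [-8. -6. -4.]
-12 74 X 31.0 Y [-9. -7. -5.]
-6 93 X 27.0 Y [-10.  -8.  -6.]
time: 31.6
tool_pos: [567.1, 198.4, 201.4]
tcp_rot: [-180.0, -0.0, -57.0]
ft_force: [-0.2, -0.4, -0.4]
finger_gap: 13.0
-72 335 X 31.0 Y [-39. -23.  -1.]
-66 42 X 28.0 Y [-42. -37. -18.]
-60 10 X 41.0 Y [-21. -19. -17.]
-54 9 X 41.0 Y [-19. -18. -16.]
-48 12 X 41.0 Y [-19. -17. -15.]
-42 14 X 41.0 Y [-18. -16. -14.]
-36 17 X 41.0 Y [-16. -15. -12.]
-30 51 X 40.0 Y [-15. -13. -11.]
-24 59 X 37.0 Y [-14. -12. -10.]
-18 66 X 34.0 Y [-13. -11.  -9.]
-12 74 X 31.0 Y [-12. -10.  -8.]
-6 92 X 27.0 Y [-11.  -9.  -7.]
```

```bash
for i in 1 2 3; do python3 -m pendant '[[0.15,0,0,0,0],[0.15,0,0,0,0],[0.15,0,0,0,0],[0.15,0,0,0,0],[0.15,0,0,0,0],[0.15,0,0,0,0],[0.15,0,0,0,0],[0.15,0,0,0,0],[0.15,0,0,0,0],[0.15,0,0,0,0]]'|head -1; python3 hang.py|tail -n 9 | sed -n '1p;9p'; done; python3 -m pendant '[[0.2,0,0,0,0],[0.25,0,0,0,0],[0.3,0,0,0,0],[0.3,0,0,0,0],[0.3,0,0,0,0]]'|head -1;python3 hang.py|tail -n 9 | sed -n '1p;9p';python3 -m pendant '[[0.3,0,0,0,0],[0.3,0,0,0,0],[0.3,0,0,0,0]]'|head -1;python3 hang.py|tail -n 9 | sed -n '1p;9p'
```

```text
time: 32.65
-48 17 X 42.0 Y [-3. -0.  1.]
0 4 X 26.0 Y [-8. -8. -8.]
time: 33.7
-54 8 X 41.0 Y [-17. -16. -14.]
-6 87 X 27.0 Y [-10.  -9.  -7.]
time: 34.75
-54 12 X 42.0 Y [-4. -2. -1.]
-6 105 X 27.0 Y [-9. -7. -5.]
time: 35.3
-54 15 X 42.0 Y [1. 2. 4.]
-6 94 X 27.0 Y [-10.  -8.  -6.]
time: 35.65
-54 13 X 42.0 Y [-19. -18. -16.]
-6 101 X 27.0 Y [-10.  -8.  -6.]
```

```bash
python3 -m pendant '[[0.3,0,0,-10,0],[0.3,0,0,-20,0],[0.6,4,20,-5,0],[0.6,4,21,0,0],[0.6,0,0,0,0],[0.6,0,0,20,0],[0.6,0,0,25,0],[0.6,0,0,25,0],[0.6,0,0,15,0],[0.6,0,0,0,0]]'
cat > wire.py <<'E'
from h import *
s=r.sense(); P=optics.camera_params('wrist'); im,d=optics.snapshot('wrist'); A=cloud(d,P).reshape(-1,3); A=A[d.ravel()>0]; cv2.imwrite('pics/w12.png',im)
O=np.array([517.7,272.2]); th=np.radians(33); u=np.array([-np.sin(th),np.cos(th)]); n=np.array([u[1],-u[0]])
X=(A[:,:2]-O)@n; Y=(A[:,:2]-O)@u; t=s['tool_pos']; print('TCP stand',np.round([(t[:2]-O)@n,(t[:2]-O)@u,t[2]],1),np.round(s['ft_force'],1),s['finger_gap'].round(1))
for z in range(75,212,8):
    o=[]
    for sg in (1,-1):
        k=(abs(A[:,2]-z)<4)&(X*sg>24)&(X*sg<48)&(abs(Y+95)<45)
        if k.sum()>2: o+=[sg,int(k.sum()),np.round(np.median(X[k])),np.round(np.percentile(Y[k],[5,50,95]))]
    print(z,*o)
E
python3 wire.py
```

```text
time: 36.7
tool_pos: [535.6, 169.2, 148.9]
tcp_rot: [179.8, 0.1, -57.0]
ft_force: [-0.3, -1.0, -0.1]
finger_gap: 51.4Traceback (most recent call last):
  File "wire.py", line 4, in <module>
    X=(A[:,:2]-O)@n; Y=(A[:,:2]-O)@u; t=s['tool_pos']; print('TCP stand',np.round([(t[:2]-O)@n,(t[:2]-O)@u,t[2]],1),np.round(s['ft_force'],1),s['finger_gap'].round(1))
                                                                                                                                              ^^^^^^^^^^^^^^^^^^^^^
AttributeError: 'float' object has no attribute 'round'
```

```bash
sed -i "s/,s\['finger_gap'\].round(1)/,s['finger_gap']/" wire.py; python3 wire.py; python3 -m pendant '[[0,0,0,0,0],[0,0,0,0,0],[0,0,0,0,0],[0,0,0,0,0],[0,0,0,0,0],[0,0,0,0,0],[0,0,0,0,0],[0,0,0,0,0]]' 20; python3 wire.py
```

```text
TCP stand [-40.2 -96.5 150.8] [0.2 0.5 0. ] 50.8543865137484
75 1 7 30.0 [-92. -90. -86.]
83 1 5 31.0 [-91. -90. -87.]
91 1 5 32.0 [-92. -90. -85.]
99 1 6 31.0 [-103.  -91.  -86.]
107 1 12 25.0 [-104. -103.  -88.]
115 1 21 26.0 [-105. -103.  -77.]
123 1 287 30.0 [-111. -103.  -82.] -1 195 -30.0 [-102.  -86.  -80.]
131 1 784 33.0 [-101.  -78.  -62.] -1 392 -31.0 [-92. -81. -69.]
139 1 21 41.0 [-87. -86. -62.] -1 53 -37.0 [-88. -86. -84.]
147 1 22 41.0 [-89. -88. -87.] -1 67 -38.0 [-90. -87. -85.]
155 1 25 41.0 [-90. -89. -88.] -1 215 -38.0 [-120.  -88.  -68.]
163 1 25 41.0 [-91. -90. -89.] -1 662 -32.0 [-130.  -89.  -58.]
171 1 95 41.0 [-95. -92. -91.] -1 799 -32.0 [-131.  -90.  -57.]
179 1 142 38.0 [-96. -94. -92.] -1 899 -32.0 [-131.  -91.  -57.]
187 1 176 34.0 [-97. -95. -93.] -1 949 -31.0 [-126.  -92.  -62.]
195 1 351 28.0 [-98. -96. -94.] -1 1146 -30.0 [-136.  -95.  -55.]
203 1 26 24.0 [-98. -97. -96.] -1 1953 -27.0 [-139. -121.  -52.]
211 -1 2420 -35.0 [-139. -124.  -51.]
time: 37.6
tool_pos: [537.3, 169.3, 151.6]
tcp_rot: [-180.0, -0.0, -57.0]
ft_force: [0.7, -2.0, 1.3]
finger_
[... 312 characters left out ...]
 34.0 [-128. -112. -106.] -1 567 -31.0 [-126. -112.  -91.]
131 1 740 31.0 [-127. -101.  -84.] -1 119 -31.0 [-108.  -94.  -86.]
139 1 4 38.0 [-111. -111. -110.] -1 30 -38.0 [-96. -95. -94.]
147 1 3 39.0 [-110. -110. -110.] -1 29 -38.0 [-96. -95. -93.]
155 1 5 39.0 [-110. -110. -109.] -1 87 -28.0 [-104.  -91.  -84.]
163 -1 334 -32.0 [-109.  -90.  -80.]
171 1 96 39.0 [-112. -110. -108.] -1 420 -31.0 [-109.  -90.  -80.]
179 1 133 35.0 [-111. -109. -107.] -1 550 -31.0 [-109.  -92.  -80.]
187 1 159 31.0 [-110. -108. -106.] -1 675 -31.0 [-102.  -92.  -87.]
195 1 264 27.0 [-108. -106. -104.] -1 1382 -27.0 [-117.  -95.  -72.]
203 -1 3469 -27.0 [-129.  -90.  -60.]
211 -1 5493 -32.0 [-132.  -99.  -57.]
```

```bash
python3 -m pendant '[[0,0,0,0,0],[0,0,0,0,0],[0,0,0,0,0],[0,0,0,0,0],[0,0,0,0,0],[0,0,0,0,0],[0,0,0,0,0],[0,0,0,0,0],[0,0,0,0,0],[0,0,0,0,0]]'; python3 wire.py | sed -n '7,17p'; python3 -m pendant '[[0,0,0,0,0],[0,0,0,0,0],[0,0,0,0,0],[0,0,0,0,0]]'; python3 wire.py|sed -n '7,17p'
```

```text
time: 38.65
tool_pos: [537.0, 169.3, 151.4]
tcp_rot: [-180.0, 0.0, -57.0]
ft_force: [1.1, -0.3, 2.9]
finger_gap: 3.8
115 1 15 26.0 [-125. -123. -106.] -1 61 -31.0 [-116. -111.  -94.]
123 1 147 35.0 [-128. -112. -106.] -1 583 -31.0 [-126. -111.  -90.]
131 1 756 30.0 [-127. -102.  -85.] -1 95 -32.0 [-99. -93. -85.]
139 1 5 38.0 [-111. -111. -111.] -1 30 -38.0 [-96. -95. -94.]
147 -1 31 -38.0 [-96. -94. -93.]
155 1 5 39.0 [-110. -110. -110.] -1 94 -32.0 [-106.  -91.  -83.]
163 1 3 39.0 [-109. -109. -109.] -1 338 -32.0 [-108.  -90.  -80.]
171 1 98 39.0 [-112. -111. -108.] -1 418 -32.0 [-109.  -90.  -80.]
179 1 137 35.0 [-111. -109. -107.] -1 549 -31.0 [-109.  -92.  -80.]
187 1 156 31.0 [-110. -108. -106.] -1 673 -31.0 [-102.  -92.  -87.]
195 1 256 27.0 [-108. -106. -104.] -1 1465 -27.0 [-117.  -94.  -72.]
time: 39.1
tool_pos: [537.0, 169.3, 151.4]
tcp_rot: [180.0, 0.0, -57.0]
ft_force: [1.9, -2.1, 2.1]
finger_gap: 3.7
115 1 15 27.0 [-125. -122. -106.] -1 55 -31.0 [-115. -110.  -94.]
123 1 164 34.0 [-129. -112. -102.] -1 601 -31.0 [-126. -111.  -90.]
131 1 739 31.0 [-127. -101.  -85.] -1 81 -31.0 [-97. -93. -85.]
139 1 4 38.0 [-111. -111. -111.] -1 29 -38.0 [-96. -95. -94.]
147 1 4 39.0 [-111. -110. -110.] -1 31 -38.0 [-96. -94. -93.]
155 1 4 39.0 [-110. -110. -110.] -1 94 -28.0 [-106.  -92.  -84.]
163 -1 336 -32.0 [-108.  -90.  -80.]
171 1 100 39.0 [-112. -110. -108.] -1 423 -32.0 [-109.  -90.  -80.]
179 1 138 35.0 [-111. -109. -107.] -1 542 -32.0 [-108.  -92.  -80.]
187 1 161 31.0 [-110. -108. -106.] -1 664 -31.0 [-102.  -92.  -87.]
195 1 243 27.0 [-108. -106. -104.] -1 1435 -27.0 [-117.  -94.  -72.]
```

```bash
python3 -m pendant '[[0.1,0,0,0,0],[0.2,0,0,0,0],[0.3,0,0,0,0],[0.3,0,0,0,0],[0.3,0,0,0,0]]'|tail -2; for i in 1 2 3; do python3 wire.py | sed -n '10,12p;15,17p'; python3 -m pendant '[[0.3,0,0,0,0],[0.3,0,0,0,0]]'|head -1; done
```

```text
ft_force: [-0.5, -0.0, 0.4]
finger_gap: 25.7
139 1 6 39.0 [-110. -109. -109.] -1 48 -38.0 [-96. -94. -92.]
147 1 11 39.0 [-110. -109. -108.] -1 57 -38.0 [-96. -94. -92.]
155 1 10 39.0 [-109. -109. -108.] -1 267 -33.0 [-113.  -94.  -75.]
179 1 138 36.0 [-111. -109. -107.] -1 716 -32.0 [-119.  -93.  -69.]
187 1 166 32.0 [-109. -107. -105.] -1 987 -31.0 [-112.  -93.  -76.]
195 1 269 27.0 [-108. -106. -104.] -1 1478 -27.0 [-128.  -95.  -61.]
time: 39.9
139 1 6 38.0 [-111. -110. -110.] -1 47 -38.0 [-97. -95. -93.]
147 1 7 38.0 [-110. -110. -109.] -1 42 -38.0 [-96. -94. -92.]
155 1 8 39.0 [-110. -109. -109.] -1 250 -33.0 [-113.  -93.  -75.]
179 1 124 35.0 [-111. -109. -107.] -1 726 -31.0 [-119.  -92.  -70.]
187 1 166 31.0 [-110. -108. -106.] -1 988 -32.0 [-112. -107.  -77.]
195 1 265 27.0 [-108. -106. -104.] -1 1437 -27.0 [-128.  -94.  -61.]
time: 40.15
139 1 10 38.0 [-111. -110. -109.] -1 51 -38.0 [-95. -93. -91.]
147 1 11 39.0 [-110. -109. -109.] -1 54 -38.0 [-95. -93. -91.]
155 1 13 39.0 [-109. -109. -109.] -1 262 -35.0 [-113.  -93.  -76.]
179 1 137 35.0 [-111. -109. -107.] -1 723 -31.0 [-119.  -92.  -70.]
187 1 163 31.0 [-110. -108. -106.] -1 1004 -32.0 [-112.  -92.  -77.]
195 1 261 27.0 [-109. -107. -105.] -1 1432 -27.0 [-128.  -94.  -61.]
time: 40.4
```

```bash
python3 -m pendant '[[0.3,0,8,0,0],[0.3,0,20,0,0],[0.3,0,25,0,0],[0.3,0,25,0,0],[0.3,0,20,-15,0],[0.3,0,0,-40,0],[0.3,0,0,-40,0],[0.3,0,0,-20,0],[0.3,0,0,0,0],[0.3,0,0,0,0]]'
cat > fin.py <<'E'
from h import *
O=np.array([517.7,272.2]); th=np.radians(33); u=np.array([-np.sin(th),np.cos(th)]); n=np.array([u[1],-u[0]])
im,d,P=snap('wrist','w13.png'); A=cloud(d,P).reshape(-1,3); A=A[d.ravel()>0]
X=(A[:,:2]-O)@n; Y=(A[:,:2]-O)@u; Z=A[:,2]
for y in (-125,-118,-80,-60,-40,30,40,50,58):
    k=(abs(Y-y)<4)&(abs(X)<9)&(Z>170)&(Z<225)
    if k.sum()>3: print('rod',y,k.sum(),X[k].mean().round(1),np.percentile(Z[k],90).round(1))
k=(abs(X)<7)&(Z>200)&(Z<222)&(Y>28)&(Y<75); print('handle Y end',np.percentile(Y[k],[2,99]) if k.any() else None)
k=(abs(Y+102)<30)&(abs(X)<24)&(Z>202)&(Z<215); print('bar',k.sum(),np.median(A[k],0) if k.any() else None,np.median(X[k]),np.median(Y[k]))
k=(np.hypot(X,Y+102)<60)&(Z>112)&(Z<140); R=np.c_[X,Y,Z][k]; print('rim',len(R),np.percentile(R[:,2],[10,50,90]),R[:,:2].min(0),R[:,:2].max(0))
print(np.linalg.lstsq(np.c_[R[:,:2],np.ones(len(R))],R[:,2],rcond=None)[0][:2])
E
python3 fin.py; python3 -m pendant '[[0.3,0,0,0,0],[0.3,0,0,0,0],[0.3,0,0,0,0]]'|head -1; python3 fin.py
```

```text
time: 41.4
tool_pos: [454.7, 115.8, 266.4]
tcp_rot: [-180.0, -0.0, -57.0]
ft_force: [0.1, 0.2, -1.0]
finger_gap: 25.5
rod -125 57 -3.1 191.7
rod -118 79 -3.6 192.1
rod -80 77 -4.3 195.1
rod -60 79 -4.8 196.5
rod -40 67 -4.8 197.1
rod 30 62 -8.3 208.9
rod 40 46 -8.4 209.9
rod 50 34 -8.5 210.6
rod 58 25 -8.6 210.6
handle Y end None
bar 0 None nan nan
rim 1216 [119.63263987 126.00237979 130.07441087] [ -42.3881986  -140.59922414] [ 15.71418148 -68.84409847]
[-0.01417354  0.08708633]
time: 41.75
rod -125 41 -3.5 191.3
rod -118 65 -3.8 191.4
rod -80 66 -4.5 194.1
rod -60 58 -4.9 196.0
rod -40 38 -4.9 196.7
rod 30 30 -8.5 208.7
rod 40 22 -8.6 209.7
rod 50 17 -8.8 209.9
rod 58 7 -8.8 209.7
handle Y end None
bar 0 None nan nan
rim 1237 [119.5223041  125.92141308 130.06034773] [ -42.383364   -140.73401559] [ 15.98335313 -68.6196394 ]
[-0.00554944  0.09180962]
  return _methods._mean(a, axis=axis, dtype=dtype,
  ret = ret.dtype.type(ret / rcount)
  return _methods._mean(a, axis=axis, dtype=dtype,
  ret = ret.dtype.type(ret / rcount)
```

View pics/w13.png

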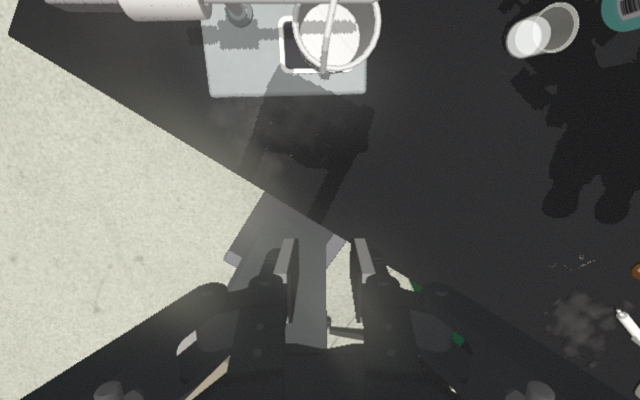

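The pail hangs from the rod at (340,30) over the dish, with the bar crossing the rod. The rim measures the same in both looks, so it is still. The handle is outside this view, so I'll take one look at its seat before handing in.

```bash
python3 -m pendant '[[0.3,-20,0,-15,0],[0.3,-40,0,-15,0],[0.3,-40,-15,0,0],[0.3,-30,-15,0,0],[0.3,0,0,0,0],[0.3,0,0,0,0]]'|head -2
python3 - <<'E'
from h import *
O=np.array([517.7,272.2]); th=np.radians(33); u=np.array([-np.sin(th),np.cos(th)]); n=np.array([u[1],-u[0]])
im,d,P=snap('wrist','w14.png'); A=cloud(d,P).reshape(-1,3); A=A[d.ravel()>0]
X=(A[:,:2]-O)@n; Y=(A[:,:2]-O)@u; Z=A[:,2]
k=(abs(X)<14)&(Z>185)&(Z<225)
for y in range(-28,72,3):
    j=k&(abs(Y-y)<1.5)
    if j.sum()>2: print(y,j.sum(),np.percentile(Z[j],90).round(1),X[j].min().round(1))
j=k&(Y>26)&(Y<75); print('handle end',np.percentile(Y[j],[97,99,100]))
j=(np.hypot(X,Y+102)<70)&(Z>195)&(Y<-80); print('bar',j.sum(),np.c_[X,Y,Z][j].mean(0) if j.any() else '')
for q in ('beaker','petri','tweezers','vial'):
    snap('top')
    print(q,[(np.round(x['at']),round(x['score'],2)) for x in optics.search_frame('top',q)[:1]])
E
```

```text
time: 42.4
tool_pos: [408.8, 241.7, 296.0]
-28 73 200.8 -5.6
-25 16 206.9 -13.9
-22 155 211.9 -13.7
-19 190 212.2 -13.7
-16 190 212.1 -13.7
-13 191 211.9 -13.8
-10 202 212.0 -13.7
-7 202 212.0 -13.8
-4 202 212.1 -13.8
-1 206 212.0 -13.8
2 207 211.8 -13.9
5 193 212.1 -13.9
8 213 212.0 -13.9
11 196 212.1 -13.8
14 193 211.9 -13.9
17 184 212.0 -13.9
20 200 211.8 -13.9
23 146 209.4 -13.4
26 143 208.7 -10.1
29 125 208.8 -10.1
32 155 209.4 -10.5
35 124 209.3 -10.3
38 124 209.8 -10.3
41 155 210.0 -10.5
44 124 210.1 -10.5
47 150 210.4 -10.4
50 126 210.6 -10.5
53 148 210.8 -10.8
56 132 210.8 -10.6
59 141 211.4 -10.7
62 75 210.9 -10.7
handle end [61.07609924 61.89222954 62.60155318]
bar 868 [-9.21860384e-02 -9.68070816e+01  1.97614957e+02]
beaker [(array([702.,   4.,  16.]), 0.44)]
petri [(array([737., 192.,   6.]), 0.69)]
tweezers [(array([677., 347.,  10.]), 0.56)]
vial []
```

```bash
python3 -c "
from bench import hand_in
print(hand_in())"
```

```text
the job is handed in; nothing more can be done
None
```

The rod is through the eye with its handle against the boss, and the pail hangs still by its upright bail on the rod's end over the dish. I handed the job in at about 42.6 s of the 72 s; the hand-in gives no verdict.

**What went wrong on the way**
- **Bail slipped:** my first grip on the bail was too shallow and it fell back. I gripped it deeper and it held. The pail moved or tilted a little (roughly 10 mm) while I raised the bail.
- **Pail swung:** on release it kept swinging by about 0.2 rad with hardly any damping. I gripped one side wire of the bail, waited until it was still, and let go slowly.

**Last checks**
- **Rod:** the handle's outer end is at stand y ≈ 62.6 mm against 62.5 mm when home. The rod droops about 3.5 to 4 degrees under the load, inside the 6.9 allowed.
- **Pail:** it hangs with the bar at about stand y = -100 mm. It sits about 5 degrees off upright, and its rim was steady to about 0.1 mm over 0.35 s. The bar is turned about 11 degrees about the vertical, which the task doesn't judge.
- **Arm:** it was well clear when I handed in.
- **Glassware and tweezers:** the beaker, petri dish and tweezers showed where they started, to within the detector's few millimetres. The vial was not detected in the last top view; the arm never went near it.
- **Disagreement:** in the oblique view just before the last one, the rod read 3 to 8 mm to one side. The closer look showed the boss and bar about in line, so I took that reading as calibration error at the edge of the picture.

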